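# Pack out the hand press with plates until snug, then lock it

### The arm

A 6-joint arm with a two-finger parallel gripper is mounted at the origin on a cart in front of the work surface, level with it; the furniture and walls round the work are solid. World frame = base frame: x ahead of the robot, y to its left, z up, the work surface at z = 0. Lengths are in m, angles in rad, forces in N, time in s.
With the tool pointing down it reaches from about 0.3 to 0.825 m from the base axis. Payload 5.4 kg.
Tool frame: the origin (TCP) lies at the very end of the fingers, on their centre line; the grasp point (between the pads) lies 19 mm behind it; y points along the fingers, z is the direction in which the jaws open and shut, and the axes are right-handed (so a half turn about y gives the same grasp; the last joint's range is limited). The gripper opens to 92 mm and grips with 3 to 60 N. Pads are 20 mm wide; open, the fingers measure 128 mm over their backs; the gripper's body (75 mm by 189 mm) begins 69 mm behind the grasp point.
Start: joints at [-1.367, 0.158, 1.597, -0, 1.386, -0.21], TCP at [0.231, -0.526, 0.215] pointing down, gripper open.
Joint ranges: [-2.91, 2.91], [-0.94, 2.29], [0.18, 2.7], [-1.29, 4.43], [0.17, 2.64], [-3, 3]. Speed limits (rad/s): [2.57, 2.57, 3.14, 3.14, 3.14, 3.14].

### API

Orientations are given as a unit quaternion [x, y, z, w].
In Python, from workcell import manip gives the robot as it stands.
- The arm moves only by the tool move_arm, never from a script. Its argument "commands" is a list of rows, each a list of 7 numbers: the turn, a rotation vector about the tool's x, y, z in degrees, then the shift along the tool's x, y, z in m, then the closure in counts, from 0 (fully open) to 255 (shut). A call has 1 to 10 rows; each row is the pose to reach, as a shift and turn from the pose commanded when the call began, along the tool's axes at that moment; what a row does not reach only later rows make up. A row lasts 1/8 s, in which the tool goes at most 62.5 mm and 10.7 degrees, less where a joint would pass 70% of its speed; a pose out of reach is approached as far as the arm can. A call with a gripper value outside its range is refused whole. The fingers move at their own pace and stop on an object; "grip_force" is the grip in N (left out, the last holds). Time passes only in rows, so rows that repeat a pose let the fingers close. It gives the time, the measured TCP pose, the force and the opening at its end, in the units of the state.
- manip.get_state(): the state, without advancing time (a new reading comes with each control period).
- manip.read_camera(name): name is "side" or "top"; returns a dict with "image" (420x560x3 uint8, red, green, blue), "fx", "fy", "cx", "cy" (pixels), "dist" ([k1, k2, p1, p2, k3] as OpenCV has them; the pictures are not rectified), "world_from_camera" (4x4, takes a point from camera to world coordinates). Camera axes: x right, y down, z forward; pixel columns grow to the right and rows downward; lengths in m; the calibration is good to about 2 mm. A picture is of the moment at which its call begins. There is no depth.
- manip.job_done(): hands the job in, once; it reports no verdict.
Trained networks look in the newest picture that a camera, given by its name, has taken for a name from the list of things; names that differ only in an ending like _2 or _b are one class to them, and where a whole thing is asked for, a point or a joint stands for the part that bears it (a point fixed in the world has none). Each returns a list of dicts, best first, with "score" (0 to 1); they miss things now and then, are a little off and sometimes report something else, mostly with a low value. They report only what shows in the picture. A call takes as long as a camera call.
- manip.spot_in(label, camera): "centre" ([x, y, z] in m, in the coordinates of the camera as it stood for that picture, good to about 4 mm: the middle of the surface that is visible of it).
- manip.cut_out(label, camera): "mask" (420x560 bool, what is visible of it).
- manip.pinpoint(label, camera): "centre" ([x, y, z] in m, in the coordinates of the camera as it stood for that picture, good to about 4 mm: a listed point, or the origin of a listed thing).
The state is a dict: "clock": time; "joint_positions": joint angles; "joint_vel": joint speeds; "joint_torque": joint torques, N m; "eef_pos": TCP position; "tool_rot": TCP orientation; "contact_force": force on the tool from outside, world axes, zero at the start; "moment": the same for the moment, N m; "gripper_width": finger opening in m.
Only numpy, scipy, OpenCV 4.12 (cv2) and the standard library are available. Lean on these libraries where they do the work, as an engineer would, in place of code of your own. Each camera call takes 0.05 s, during which the arm holds its last target.

### The job

Make the little hand press ready for transport: one after another, slide blue packing plates, nose first and lying flat, into the space between the support block and the ram pad, each pushed in until its nose meets the column, until the stack is snug and no further plate would go in. Then swing the red lever on top fully round, until it points out over the open side, to lock it. Spare plates stay on the desk; leave the things standing around where they are.

Things in the scene. Friction and masses are not known exactly. Their poses are not given: they have to be found in the camera images.
- press: grey C-shaped hand press fixed on the desk, 64 mm wide, 202 mm tall; its open side faces the robot's left. Origin in the desk's surface; the press's x axis runs from the open side to its column (about the robot's -y), its y axis about away from the robot, z up. The ram is fixed.
- pad (a point): centre of the underside of the press's steel ram pad (x 4, y 0, z 68 mm in the press frame; axes as the press). The pad is 50 mm wide and runs from 23 mm before this point to the face of the column 27 mm behind it, where the noses of the plates stop, with a small upturned lead-in lip at its front edge that reaches 31 mm before this point.
- brow (a point): middle of the lower front edge of the grey head (x -25, y 0, z 124 mm in the press frame, 64 mm wide, rising to z 202). It juts out over the tabs of plates in the press, so a gripper that holds a plate by its tab must lean away from the press, to the robot's left, by 25 to 45 degrees.
- block_low: silver aluminium support block, 50 x 50 x 36 mm tall, top edges at its front and back rounded by 6 mm, fixed on the desk; origin at the centre of its underside, axes as the press. Stands either under the pad (then the space between its top and the pad is 32 mm: three plates and 2 mm of play) or spare behind the column, 128 mm from there.
- block_high: yellow brass support block, 50 x 50 x 46 mm tall, fixed; as block_low, in the other of the two places. Under the pad it leaves 22 mm: two plates and 2 mm of play.
- lock_lever (a joint): red lock lever on top of the press: 0 = open, pointing along the press's y axis (away from the robot); 1.57 = locked, pointing along the press's -x (over the open side, to the robot's left). Turns anticlockwise seen from above about a vertical axis at x 30, y 0 of the press frame, 0.06 N m of friction, stays where it is left.
- lever_knob (a point): middle of the lever's upright red knob: 16 mm across, 30 mm tall (15 mm above and below this point), 75 mm from the lever's axis, 231 mm over the desk; the flat arm is just below it
- plate_a_mid (a point): centre (half-way up) of blue packing plate a, loose, about 80 g, 10 mm thick, lying flat on the desk; axes: x to its rounded nose, z up. Wide part 46 mm wide, x -5 to 38; narrow grip tab 28 mm wide, x -40 to -5. All four plates are alike. Pushed in against the column its centre lies 11 mm in front of the pad's centre and the tab stands out in front.
- plate_a_nose (a point): tip of the rounded nose of plate a, 38 mm from its centre, half-way up
- plate_a: the same plate a; origin at the centre of its underside
- plate_b_mid (a point): centre (half-way up) of blue packing plate b, loose, about 80 g, 10 mm thick, lying flat on the desk; axes: x to its rounded nose, z up. Wide part 46 mm wide, x -5 to 38; narrow grip tab 28 mm wide, x -40 to -5. All four plates are alike. Pushed in against the column its centre lies 11 mm in front of the pad's centre and the tab stands out in front.
- plate_b_nose (a point): tip of the rounded nose of plate b, 38 mm from its centre, half-way up
- plate_b: the same plate b; origin at the centre of its underside
- plate_c_mid (a point): centre (half-way up) of blue packing plate c, loose, about 80 g, 10 mm thick, lying flat on the desk; axes: x to its rounded nose, z up. Wide part 46 mm wide, x -5 to 38; narrow grip tab 28 mm wide, x -40 to -5. All four plates are alike. Pushed in against the column its centre lies 11 mm in front of the pad's centre and the tab stands out in front.
- plate_c_nose (a point): tip of the rounded nose of plate c, 38 mm from its centre, half-way up
- plate_c: the same plate c; origin at the centre of its underside
- plate_d_mid (a point): centre (half-way up) of blue packing plate d, loose, about 80 g, 10 mm thick, lying flat on the desk; axes: x to its rounded nose, z up. Wide part 46 mm wide, x -5 to 38; narrow grip tab 28 mm wide, x -40 to -5. All four plates are alike. Pushed in against the column its centre lies 11 mm in front of the pad's centre and the tab stands out in front.
- plate_d_nose (a point): tip of the rounded nose of plate d, 38 mm from its centre, half-way up
- plate_d: the same plate d; origin at the centre of its underside
- scales_weight: bystander: brass knob weight, 23 mm across, 37 mm tall; origin at its underside or middle
- petri_dish: bystander: clear round dish, 60 mm across, 13 mm tall; origin at its underside or middle
- marker: bystander: white and blue marker pen, 135 mm long, lying down; origin at its underside or middle
- carton: bystander: small brown carton, 40 x 60 x 52 mm tall; origin at its underside or middle
- glue: bystander: white glue stick, 25 mm across, 90 mm tall, upright; origin at its underside or middle

How it is judged:
By the outcome, as a careful person would: the job done as asked, in the order asked, and still so for the second after the job is handed in, with the robot touching nothing.
It also fails if it takes over 72 s, if anything falls off the work surface, if the arm or the gripper's body presses on something with over 40 N, if the wrist force passes 120 N, or if a joint passes its speed limit or range.

## Working session

There is one attempt and no reset: what is moved stays moved. The work goes in short steps, Python scripts to look and compute and a tool call to move; the robot and the scene stay as the last step left them, time stands still between calls to the robot, and variables do not carry over. Pictures are saved under pics/ and viewed, and the job is handed in when it is done.

Besides the shell and the picture viewer there is one more tool, called as name(argument=value, ...), one argument or row to a line, values as JSON. move_arm: Moves the arm, as the interface text tells. Its arguments: {"type":"object","properties":{"commands":{"type":"array"},"grip_force":{"type":"number"}},"required":["commands"]}

```bash
ls; mkdir -p pics; python3 - <<'E'
from workcell import manip
import cv2
s=manip.get_state(); print(s)
for n in ("side","top"):
    r=manip.read_camera(n)
    print(n,r["fx"],r["fy"],r["cx"],r["cy"],r["dist"]);print(r["world_from_camera"])
    cv2.imwrite(f"pics/{n}0.png",r["image"][:,:,::-1])
E
```

```text
pics
{'clock': 0.0, 'joint_positions': array([-1.36706293e+00,  1.59034954e-01,  1.59823016e+00,  3.31381864e-06,
        1.38620830e+00, -2.10081305e-01]), 'joint_vel': array([ 4.01342827e-05, -3.73327682e-04,  9.79694400e-04,  7.01449559e-04,
        9.94018020e-05, -1.12270414e-03]), 'joint_torque': array([-5.99501273e-04, -3.85570228e+01, -3.22111738e+01,  7.01789930e-02,
        3.78232752e-02, -1.47503679e-04]), 'eef_pos': array([ 0.23107143, -0.52583893,  0.21362789]), 'tool_rot': array([-0.14526038,  0.69268953, -0.69135965,  0.1452669 ]), 'contact_force': array([-0.69608513,  0.08651665,  0.43413444]), 'moment': array([ 0.0110407 , -0.03440067, -0.03800057]), 'gripper_width': 0.09193411429492777}
side 445.8066446526652 445.8066446526652 273.2993571441058 217.24691638491447 [-0.07721551  0.          0.          0.          0.        ]
[[-0.95964818 -0.18861802  0.20856322  0.33029766]
 [-0.28111487  0.62486959 -0.72836284  0.83691512]
 [ 0.00705754 -0.7576023  -0.65267829  0.96589229]
 [ 0.          0.          0.          1.        ]]
top 527.7486487685915 527.7486487685915 284.5638209920689 206.15131164046778 [-0.16542136  0.          0.          0.          0.        ]
[[-9.68235012e-04 -9.97066968e-01  7.65279315e-02  4.71348034e-01]
 [-9.99942848e-01  1.50528762e-04 -1.06901154e-02 -5.24400487e-02]
 [ 1.06472413e-02 -7.65339083e-02 -9.97010129e-01  1.46597656e+00]
 [ 0.00000000e+00  0.00000000e+00  0.00000000e+00  1.00000000e+00]]
```

View pics/side0.png

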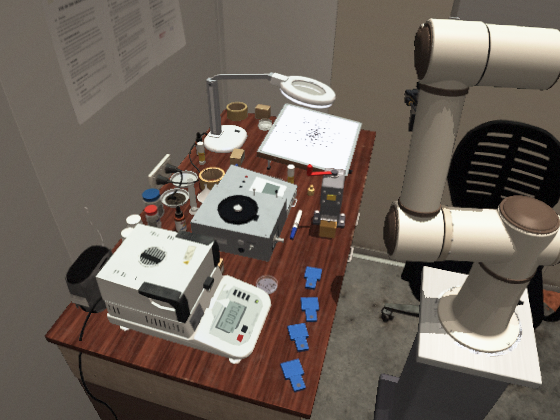

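View pics/top0.png

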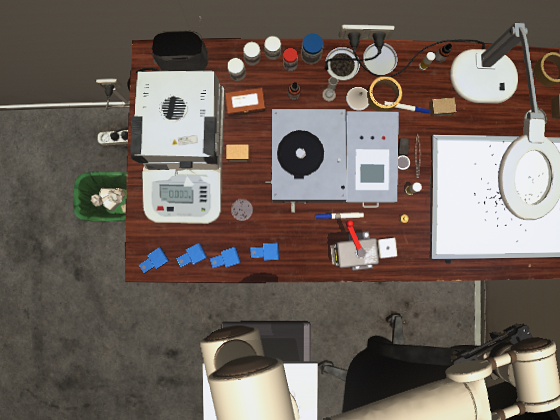

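```bash
cat > h.py <<'E'
from workcell import manip
import numpy as np, cv2
from scipy.spatial.transform import Rotation as R
def w(T,p): return T[:3,:3]@np.array(p)+T[:3,3]
def cam(n):
    r=manip.read_camera(n); r["K"]=np.array([[r["fx"],0,r["cx"]],[0,r["fy"],r["cy"]],[0,0,1.]]); r["T"]=np.array(r["world_from_camera"]); return r
def proj(r,P):
    Ti=np.linalg.inv(r["T"]); P=np.atleast_2d(P)
    rv=cv2.Rodrigues(Ti[:3,:3])[0]
    return cv2.projectPoints(P.astype(float),rv,Ti[:3,3],r["K"],np.array(r["dist"]))[0][:,0]
def unproj(r,uv,z):
    q=cv2.undistortPoints(np.array(uv,float).reshape(-1,1,2),r["K"],np.array(r["dist"]))[:,0]
    d=np.c_[q,np.ones(len(q))]@r["T"][:3,:3].T; o=r["T"][:3,3]
    return o+d*((z-o[2])/d[:,2])[:,None]
E
python3 - <<'E'
from h import *
for n in ("side","top"):
    r=cam(n)
    for l in ("press","pad","brow","block_low","block_high","lever_knob","plate_a_mid","plate_a_nose"):
        for d in manip.pinpoint(l,n)[:6]:
            p=w(r["T"],d["centre"]); print(n,l,round(d["score"],2),p.round(4),proj(r,p).round(0))
print(manip.get_state()["clock"])
E
```

```text
side press 0.69 [ 0.5254 -0.2168  0.2372] [[309. 168.]]
side brow 0.87 [ 0.4454 -0.1924  0.1267] [[332. 207.]]
side block_high 0.72 [ 0.4552 -0.2253  0.0031] [[327. 230.]]
side lever_knob 0.59 [ 0.5275 -0.2174  0.2305] [[309. 169.]]
side plate_a_mid 0.95 [0.4298 0.2943 0.0057] [[295. 374.]]
side plate_a_nose 0.95 [0.4501 0.2638 0.0069] [[290. 360.]]
top press 0.56 [ 0.4552 -0.2163  0.0033] [[338. 252.]]
top pad 0.93 [ 0.4589 -0.2247  0.0666] [[344. 251.]]
top pad 0.28 [ 0.4597 -0.0111  0.0055] [[264. 251.]]
top brow 0.77 [ 0.4503 -0.1914  0.1252] [[334. 255.]]
top block_low 0.57 [ 0.4683 -0.3484 -0.0022] [[385. 247.]]
top block_high 0.56 [ 0.4649 -0.3492 -0.0017] [[385. 249.]]
top lever_knob 0.6 [ 0.5264 -0.2146  0.2317] [[348. 223.]]
top plate_a_mid 0.55 [0.4314 0.2962 0.0042] [[154. 261.]]
top plate_a_nose 0.68 [0.456  0.2675 0.0057] [[164. 252.]]
1.0
```

```bash
python3 - <<'E'
from h import *
r=cam("top");a=r["image"][205:285,320:410]; s=cam("side"); b=s["image"][160:245,290:365]
cv2.imwrite("pics/tz.png",cv2.resize(a,None,fx=8,fy=8,interpolation=cv2.INTER_CUBIC)[:,:,::-1][:600])
cv2.imwrite("pics/sz.png",cv2.resize(b,None,fx=7,fy=7,interpolation=cv2.INTER_CUBIC)[:,:,::-1][:600])
c=r["image"][230:285,130:290];cv2.imwrite("pics/pz.png",cv2.resize(c,None,fx=5,fy=5,interpolation=cv2.INTER_CUBIC)[:,:,::-1])
hsv=cv2.cvtColor(r["image"],cv2.COLOR_RGB2HSV)
m=cv2.inRange(hsv,(100,120,80),(125,255,255)); m[:235]=0
n,l,st,ce=cv2.connectedComponentsWithStats(m)
for i in range(1,n):
    if st[i,4]>100: print(st[i],ce[i].round(1))
for nm in ("plate_a_mid","plate_b_mid","plate_c_mid","plate_d_mid","plate_b_nose"):
    for d in manip.pinpoint(nm,"top"): print(nm,round(d["score"],2),w(r["T"],d["centre"]).round(4))
E
```

```text
[176 243  31  24 369] [192.2 254.9]
[250 243  29  17 379] [266.  251.3]
[139 247  30  26 365] [154.1 259.9]
[210 247  30  21 386] [226.1 257.9]
plate_a_mid 0.62 [0.4339 0.2987 0.0017]
plate_a_mid 0.57 [0.7339 0.0663 0.0019]
plate_b_mid 0.94 [0.449  0.1945 0.0086]
plate_b_mid 0.7 [ 0.4628 -0.0124  0.0023]
plate_b_mid 0.59 [ 0.4588 -0.0514  0.001 ]
plate_c_mid 0.84 [0.4399 0.0939 0.0028]
plate_c_mid 0.37 [0.5729 0.05   0.0015]
plate_d_mid 0.92 [ 0.4611 -0.0105  0.0026]
plate_b_nose 0.58 [0.4626 0.1602 0.0027]
```

View pics/tz.png

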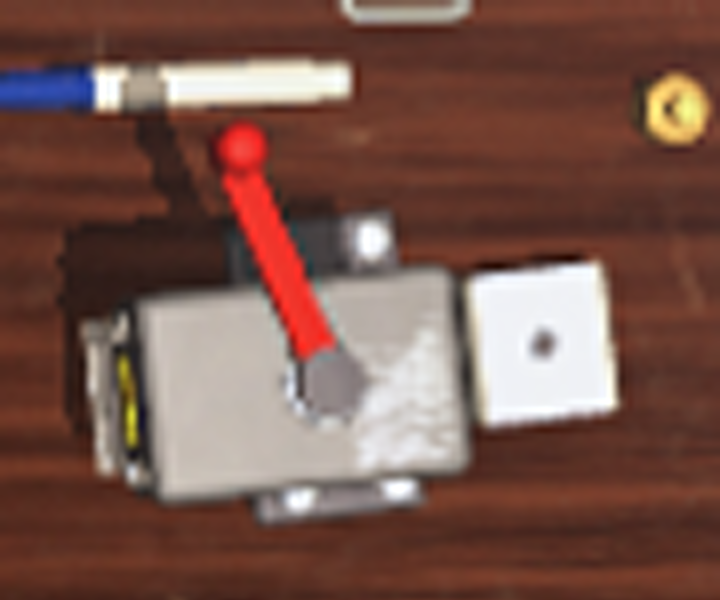

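View pics/sz.png

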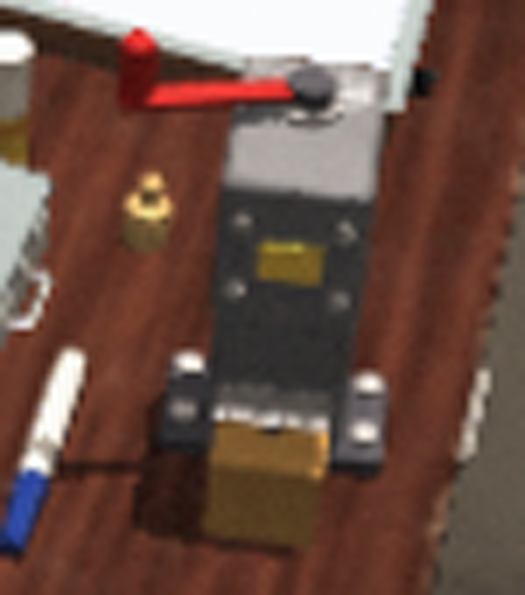

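View pics/pz.png

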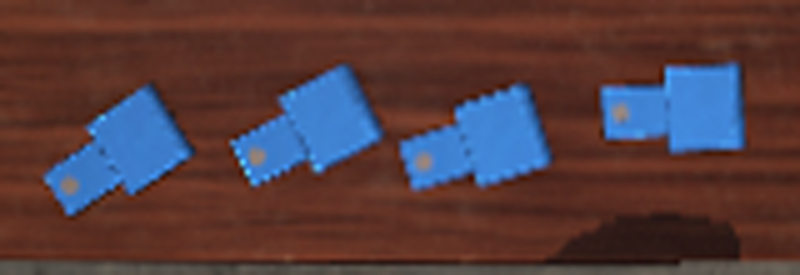

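```bash
python3 - <<'E'
from h import *
r=cam("top")
f=lambda L:[( 320+(u+.5)/8-.5,205+(v+.5)/8-.5) for u,v in L]
H=unproj(r,f([(140,298),(440,268),(470,468),(165,500)]),.202);print(H.round(4))
def ang(a,b): return np.degrees(np.arctan2(b[1]-a[1],b[0]-a[0]))
print(ang(H[0],H[1]),ang(H[3],H[2]),ang(H[3],H[0]),ang(H[2],H[1]),np.linalg.norm(H[0]-H[3]),np.linalg.norm(H[2]-H[1]))
B=unproj(r,f([(470,282),(600,262),(617,408),(482,425)]),.036);print(B.round(4),B.mean(0))
print([ang(*x) for x in ((B[0],B[1]),(B[3],B[2]),(B[3],B[0]),(B[2],B[1]))],np.linalg.norm(B[0]-B[3]),np.linalg.norm(B[2]-B[1]))
print(unproj(r,f([(330,382)]),.21),unproj(r,f([(241,148)]),.246))
# plates: PCA of masks
hsv=cv2.cvtColor(r["image"],cv2.COLOR_RGB2HSV)
m=cv2.inRange(hsv,(100,120,80),(125,255,255)); m[:235]=0
n,l,st,ce=cv2.connectedComponentsWithStats(m)
poly=np.array([(-40,-14),(-5,-14),(-5,-23),(38,-23),(38,23),(-5,23),(-5,14),(-40,14)])/1000.
from scipy.optimize import minimize
for i in range(1,n):
    if st[i,4]<100: continue
    ys,xs=np.nonzero(l==i); P=unproj(r,np.c_[xs,ys],.01)[:,:2]
    # template fit: image overlap with supersampled polygon
    best=None
    def cost(q):
        c,s=np.cos(q[2]),np.sin(q[2]); W=poly@np.array([[c,s],[-s,c]])+q[:2]
        uv=proj(r,np.c_[W,np.full(8,.01)])
        k=8; x0,y0=st[i,0]-6,st[i,1]-6; w_,h_=st[i,2]+12,st[i,3]+12
        im=np.zeros((h_*k,w_*k),np.float32)
        cv2.fillPoly(im,[np.round(((uv-[x0,y0])+.5)*k*16-8).astype(int)],1.,shift=4)
        im=cv2.resize(im,(w_,h_),interpolation=cv2.INTER_AREA)
        return ((im-(l[y0:y0+h_,x0:x0+w_]==i))**2).sum()
    c0=P.mean(0)
    res=min((minimize(cost,[c0[0],c0[1],t],method="Nelder-Mead",options=dict(initial_simplex=[[c0[0],c0[1],t],[c0[0]+.01,c0[1],t],[c0[0],c0[1]+.01,t],[c0[0],c0[1],t+.3]],maxiter=200)) for t in (-1.57,-1.2,-0.9)),key=lambda z:z.fun)
    print(ce[i].round(0),res.x.round(4),np.degrees(res.x[2]).round(1),res.fun.round(1))
E
```

```text
[[ 0.4826 -0.1918  0.202 ]
 [ 0.4912 -0.2827  0.202 ]
 [ 0.4311 -0.2913  0.202 ]
 [ 0.4221 -0.199   0.202 ]]
-84.55170626592712 -84.44872641093596 6.772183115502042 8.10960224211873 0.060872687315781306 0.06075532328526692
[[ 0.489  -0.3232  0.036 ]
 [ 0.4957 -0.3683  0.036 ]
 [ 0.4458 -0.3737  0.036 ]
 [ 0.4404 -0.3269  0.036 ]] [ 0.46772669 -0.34802844  0.036     ]
[np.float64(-81.66831622330088), np.float64(-83.37235889851446), np.float64(4.3014537171217855), np.float64(6.0976837391993985)] 0.04879758429456358 0.05011469914212764
[[ 0.45725962 -0.24774272  0.21      ]] [[ 0.52558044 -0.21672286  0.246     ]]
[192. 255.] [ 0.446   0.1913 -1.0847] -62.1 18.7
[266. 251.] [ 0.4583 -0.0126 -1.5104] -86.5 22.3
[154. 260.] [ 0.4312  0.2982 -0.9817] -56.2 19.9
[226. 258.] [ 0.4386  0.0976 -1.2525] -71.8 19.1
```

```bash
cat > fit.py <<'E'
from h import *
from scipy.optimize import minimize
poly=np.array([(-40,-14),(-5,-14),(-5,-23),(38,-23),(38,23),(-5,23),(-5,14),(-40,14)])/1000.
def plates(r,roi,z0=0.0):
    hsv=cv2.cvtColor(r["image"],cv2.COLOR_RGB2HSV)
    m=cv2.inRange(hsv,(100,120,60),(125,255,255))
    k=np.zeros_like(m); k[roi[1]:roi[3],roi[0]:roi[2]]=1; m=m*k
    n,l,st,ce=cv2.connectedComponentsWithStats(m); out=[]
    for i in range(1,n):
        if st[i,4]<120: continue
        c0=unproj(r,[ce[i]],z0+.008)[0,:2]
        def cost(q):
            c,s=np.cos(q[2]),np.sin(q[2]); W=poly@np.array([[c,s],[-s,c]])+q[:2]
            K=8; x0,y0=st[i,0]-6,st[i,1]-6; w_,h_=st[i,2]+12,st[i,3]+12
            im=np.zeros((h_*K,w_*K),np.float32)
            A=proj(r,np.c_[W,np.full(8,z0+.01)]);B=proj(r,np.c_[W,np.full(8,z0)])
            g=lambda uv:np.round(((uv-[x0,y0])+.5)*K*16-8).astype(int)
            cv2.fillPoly(im,[g(A)],1.,shift=4); cv2.fillPoly(im,[g(B)],1.,shift=4)
            for j in range(8):
                a=(j+1)%8; cv2.fillPoly(im,[g(np.array([A[j],A[a],B[a],B[j]]))],1.,shift=4)
            im=cv2.resize(im,(w_,h_),interpolation=cv2.INTER_AREA)
            return ((im-(l[y0:y0+h_,x0:x0+w_]==i))**2).sum()
        res=min((minimize(cost,[c0[0],c0[1],t],method="Nelder-Mead",options=dict(initial_simplex=[[c0[0],c0[1],t],[c0[0]+.01,c0[1],t],[c0[0],c0[1]+.01,t],[c0[0],c0[1],t+.3]],maxiter=200)) for t in (-1.5,-1.2,-0.9)),key=lambda z:z.fun)
        out.append((ce[i].round(0),res.x[:2].round(4),np.degrees(res.x[2]).round(1),res.fun.round(1),st[i,4]))
    return out
E
python3 - <<'E'
from fit import *
for o in plates(cam("top"),(130,235,300,285)): print("top",*o)
s=cam("side")
for o in plates(s,(260,255,340,400)): print("side",*o)
# predicted press points in side image
o=np.array([.4545,-.2185]);a=np.radians(-84)
def pp(x,y,z):return [o[0]+np.cos(a)*x-np.sin(a)*y,o[1]+np.sin(a)*x+np.cos(a)*y,z]
P=[pp(-.021,y,.046-.0) for y in(-.025,.025)]+[pp(-.021,y,0) for y in(-.025,.025)]+[pp(-.025,y,.202) for y in(-.032,.032)]+[pp(-.025,y,.124) for y in(-.032,.032)]+[pp(-.027,y,.07) for y in(-.025,.025)]
uv=proj(s,P);t=cam("top");uvt=proj(t,P+[pp(-.025,y,.202) for y in(-.032,.032)]+[pp(.03,0,.205)]+[pp(.132+x,y,.036) for x,y in((-.025,-.025),(.025,-.025),(.025,.025),(-.025,.025))])
def dr(im,uv,x0,y0,x1,y1,k,f):
    im=cv2.resize(im[y0:y1,x0:x1],None,fx=k,fy=k,interpolation=cv2.INTER_CUBIC)[:,:,::-1].copy()
    for u,v in uv: cv2.circle(im,(int((u-x0+.5)*k-.5),int((v-y0+.5)*k-.5)),3,(0,255,0),-1)
    cv2.imwrite(f,im)
dr(s["image"],uv,290,160,365,245,7,"pics/s2.png");dr(t["image"],uvt,320,215,410,285,8,"pics/t2.png")
print(R.from_quat(manip.get_state()["tool_rot"]).as_matrix().round(3))
E
```

```text
top [192. 255.] [0.4458 0.192 ] -62.1 24.2 369
top [266. 251.] [ 0.4582 -0.0126] -86.5 22.6 379
top [154. 260.] [0.4312 0.299 ] -56.7 26.8 368
top [226. 258.] [0.4387 0.098 ] -71.7 19.8 386
side [312. 276.] [ 0.458  -0.0178] -86.0 50.3 254
side [310. 307.] [0.4385 0.0952] -70.9 44.5 329
side [299. 335.] [0.4457 0.1884] -62.5 50.4 389
side [293. 373.] [0.4316 0.2952] -56.3 64.5 469
[[-0.916  0.     0.402]
 [-0.402  0.    -0.916]
 [-0.    -1.    -0.   ]]
```

View pics/s2.png

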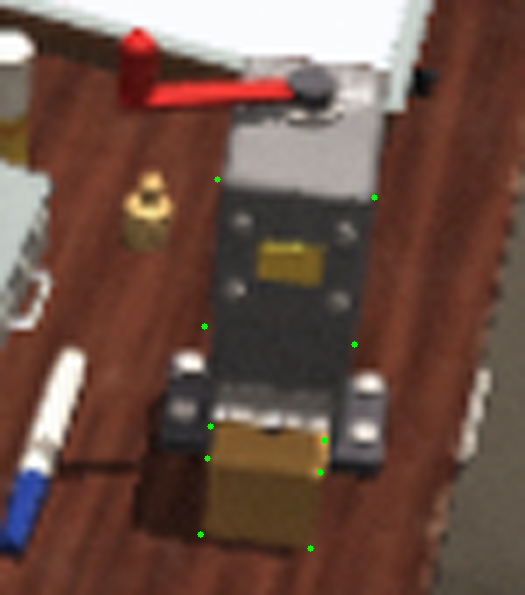

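View pics/t2.png

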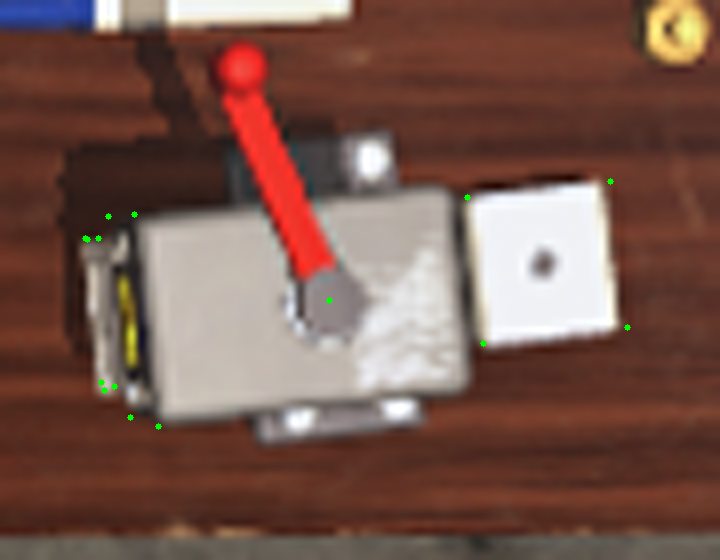

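```bash
cat > plan.py <<'E'
from h import *
def pose_plate(mx,my,yawdeg,z,t=30,gx=-.030,back=0):
    a=np.radians(yawdeg);t=np.radians(t);px=np.array([np.cos(a),np.sin(a),0]);py=np.array([-np.sin(a),np.cos(a),0]);up=np.array([0,0,1.])
    y=np.sin(t)*px-np.cos(t)*up; zt=py; x=np.cross(y,zt)
    return np.array([mx,my,0])+gx*px+up*z-back*y, R.from_matrix(np.c_[x,y,zt])
def rel(p,Rt,ref=None):
    s=manip.get_state() if ref is None else ref
    R0=R.from_quat(s["tool_rot"]); 
    rv=(R0.inv()*Rt).as_rotvec(degrees=True); d=R0.inv().apply(np.array(p)-s["eef_pos"])
    print(np.r_[rv.round(2),d.round(4)].tolist())
def st():
    s=manip.get_state();print("t",round(s["clock"],2),"p",s["eef_pos"].round(4),"F",s["contact_force"].round(1),"w",round(s["gripper_width"],4),"q",s["joint_positions"].round(2))
E
python3 - <<'E'
from plan import *
st()
p,q=pose_plate(.458,-.015,-86.3,.0072,back=.12); print(p)
rel(p,q)
rel(p+[0,0,.15],q)
E
```

```text
t 1.55 p [ 0.2312 -0.5265  0.2146] F [-0.2  0.6 -0.2] w 0.092 q [-1.37  0.16  1.6   0.    1.39 -0.21]
[0.45219209 0.07481241 0.11112305]
[18.3, -68.3, -26.14, -0.4441, 0.1035, -0.4617]
[18.3, -68.3, -26.14, -0.4441, -0.0465, -0.4617]
```

move_arm(
  commands=[
    [0,0,0,0,-0.06,0,0],
    [0,0,0,0,-0.12,0,0],
    [4,-14,-5,-0.055,-0.12,-0.058,0],
    [7,-25,-10,-0.11,-0.12,-0.115,60],
    [9,-36,-14,-0.165,-0.12,-0.172,116],
    [12,-47,-18,-0.22,-0.12,-0.23,116],
    [15,-58,-22,-0.275,-0.12,-0.29,116],
    [18.3,-68.3,-26.14,-0.335,-0.12,-0.35,116],
    [18.3,-68.3,-26.14,-0.39,-0.12,-0.41,116],
    [18.3,-68.3,-26.14,-0.444,-0.12,-0.462,116],
  ],
)

```text
clock: 2.8
eef_pos: [0.402, -0.0538, 0.3347]
tool_rot: [0.624, -0.332, 0.601, -0.374]
contact_force: [1.5, -0.6, 0.5]
gripper_width: 0.0501
```

```bash
python3 - <<'E'
from plan import *
st()
p,q=pose_plate(.458,-.015,-86.3,.0072,back=.04); rel(p,q)
E
```

```text
t 2.8 p [ 0.402  -0.0538  0.3347] F [ 1.5 -0.6  0.5] w 0.0501 q [-0.03 -0.35  1.92 -0.52  1.52 -0.09]
[-0.16, 0.14, 0.06, -0.2202, 0.211, 0.0584]
```

move_arm(
  commands=[
    [0,0,0,0,0,0,116],
    [0,0,0,0,0,0,116],
  ],
)

```text
clock: 3.05
eef_pos: [0.4023, -0.0568, 0.3346]
tool_rot: [0.624, -0.333, 0.6, -0.373]
contact_force: [-0.3, -0.6, 0.8]
gripper_width: 0.0504
```

```bash
python3 - <<'E'
from plan import *
st()
p,q=pose_plate(.458,-.015,-86.3,.0072,back=.04); rel(p,q)
E
```

```text
t 3.05 p [ 0.4023 -0.0568  0.3346] F [-0.3 -0.6  0.8] w 0.0504 q [-0.04 -0.35  1.92 -0.52  1.52 -0.09]
[-0.0, 0.04, 0.02, -0.2227, 0.2095, 0.0585]
```

move_arm(
  commands=[
    [0,0,0,-0.045,0.03,0.012,116],
    [0,0,0,-0.09,0.06,0.024,116],
    [0,0,0,-0.135,0.09,0.036,116],
    [0,0,0,-0.18,0.13,0.048,116],
    [0,0,0,-0.21,0.17,0.055,116],
    [0,0,0,-0.222,0.205,0.0585,116],
    [0,0,0,-0.2227,0.2095,0.0585,116],
    [0,0,0,-0.2227,0.2095,0.0585,116],
  ],
)

```text
clock: 4.05
eef_pos: [0.4557, 0.0338, 0.043]
tool_rot: [0.623, -0.334, 0.602, -0.373]
contact_force: [-0.1, -0.2, 0.5]
gripper_width: 0.0505
```

```bash
python3 - <<'E'
from plan import *
st()
p,q=pose_plate(.458,-.015,-86.3,.0072); rel(p,q)
r=cam("top");cv2.imwrite("pics/t3.png",cv2.resize(r["image"][205:305,200:340],None,fx=5,fy=5,interpolation=cv2.INTER_CUBIC)[:,:,::-1])
r=cam("side");cv2.imwrite("pics/s3.png",cv2.resize(r["image"][200:320,240:400],None,fx=5,fy=5,interpolation=cv2.INTER_CUBIC)[:,:,::-1])
E
```

```text
t 4.05 p [0.4557 0.0338 0.043 ] F [-0.1 -0.2  0.5] w 0.0505 q [ 0.16  0.23  1.99 -0.61  1.06  0.44]
[0.0, -0.17, 0.01, -0.0016, 0.0405, -0.0009]
```

View pics/s3.png

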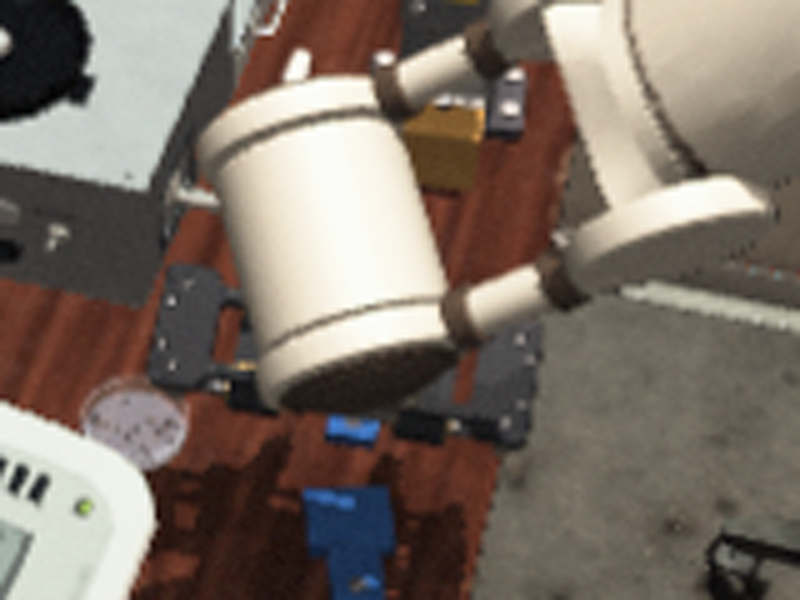

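View pics/t3.png

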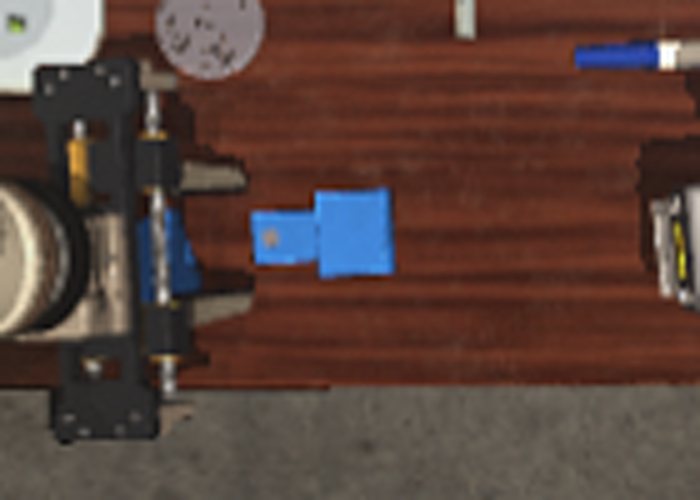

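move_arm(
  commands=[
    [0,-0.17,0,-0.001,0.02,-0.0009,116],
    [0,-0.17,0,-0.0016,0.034,-0.0009,116],
    [0,-0.17,0,-0.0016,0.0405,-0.0009,116],
    [0,-0.17,0,-0.0016,0.0405,-0.0009,116],
  ],
)

```text
clock: 4.65
eef_pos: [0.4553, 0.016, 0.006]
tool_rot: [0.624, -0.333, 0.6, -0.374]
contact_force: [0.1, 0.2, 0.1]
gripper_width: 0.0501
```

```bash
python3 - <<'E'
from plan import *
st()
p,q=pose_plate(.458,-.015,-86.3,.0072); rel(p,q)
r=cam("top");cv2.imwrite("pics/t4.png",cv2.resize(r["image"][205:305,200:340],None,fx=5,fy=5,interpolation=cv2.INTER_CUBIC)[:,:,::-1])
E
```

```text
t 4.65 p [0.4553 0.016  0.006 ] F [0.1 0.2 0.1] w 0.0501 q [ 0.12  0.29  2.02 -0.64  0.98  0.46]
[0.02, 0.15, -0.0, 0.0016, -0.0005, 0.0007]
```

View pics/t4.png

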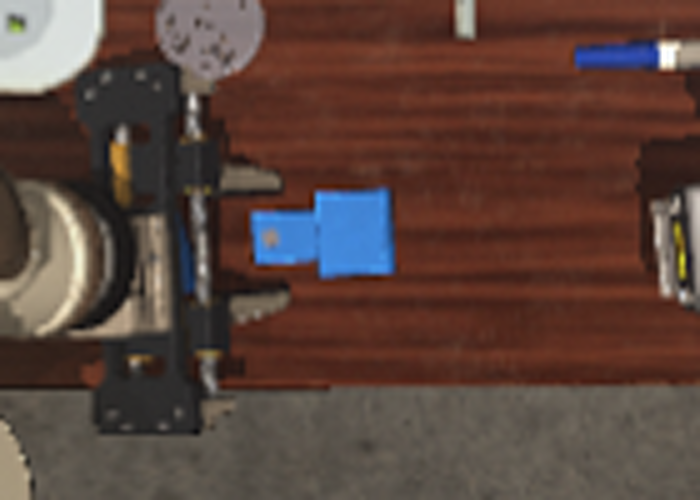

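move_arm(
  commands=[
    [0,0.15,0,0.001,-0.001,0.0007,116],
    [0,0.15,0,0.001,-0.001,0.0007,200],
    [0,0.15,0,0.001,-0.001,0.0007,200],
    [0,0.15,0,0.001,-0.001,0.0007,200],
    [0,0.15,0,0.001,-0.001,0.0007,200],
    [0,0.15,0,0.001,-0.001,0.0007,200],
  ],
  grip_force=35,
)

```text
clock: 5.45
eef_pos: [0.4561, 0.0159, 0.0074]
tool_rot: [0.623, -0.333, 0.601, -0.373]
contact_force: [-0.0, 1.1, 2.1]
gripper_width: 0.0268
```

```bash
python3 - <<'E'
from plan import *
st()
from fit import plates
r=cam("top")
for o in plates(r,(235,235,300,285)): print(o)
E
```

```text
t 5.45 p [0.4561 0.0159 0.0074] F [-0.   1.1  2.1] w 0.0268 q [ 0.12  0.29  2.01 -0.64  0.98  0.46]
(array([266., 251.]), array([ 0.4578, -0.0127]), np.float64(-86.1), np.float64(22.0), np.int32(380))
```

```bash
cat >> plan.py <<'E'
O=np.array([.4538,-.2185]);YAW=-84.
def ins(xm,h,zg=.0074,yl=0.,t=30,gx=-.030,yaw=YAW):
    a=np.radians(yaw);m=O+xm*np.array([np.cos(a),np.sin(a)])+yl*np.array([-np.sin(a),np.cos(a)])
    return pose_plate(m[0],m[1],yaw,zg+h,t,gx)
E
python3 - <<'E'
from plan import *
p,q=ins(-.1,.048);print(p);rel(p,q)
E
```

```text
[ 0.4402113  -0.08921215  0.0554    ]
[1.13, -1.98, -0.01, 0.114, 0.0104, -0.0227]
```

move_arm(
  commands=[
    [0,0,0,0.012,-0.021,0,200],
    [0,0,0,0.026,-0.045,0,200],
    [0.5,-1,0,0.05,-0.027,-0.008,200],
    [1.13,-1.98,0,0.08,-0.01,-0.015,200],
    [1.13,-1.98,0,0.1,0.002,-0.02,200],
    [1.13,-1.98,0,0.114,0.0104,-0.0227,200],
    [1.13,-1.98,0,0.114,0.0104,-0.0227,200],
    [1.13,-1.98,0,0.114,0.0104,-0.0227,200],
  ],
)

```text
clock: 6.5
eef_pos: [0.44, -0.0889, 0.0551]
tool_rot: [0.63, -0.321, 0.593, -0.385]
contact_force: [-0.3, 0.3, -0.5]
gripper_width: 0.027
```

```bash
python3 - <<'E'
from plan import *
st()
from fit import plates
p,q=ins(-.1,.048);rel(p,q)
r=cam("top")
for o in plates(r,(235,235,340,285),z0=.048): print(o)
cv2.imwrite("pics/t5.png",cv2.resize(r["image"][215:285,270:400],None,fx=6,fy=6,interpolation=cv2.INTER_CUBIC)[:,:,::-1])
r=cam("side");cv2.imwrite("pics/s5.png",cv2.resize(r["image"][160:280,270:400],None,fx=5,fy=5,interpolation=cv2.INTER_CUBIC)[:,:,::-1])
a=np.radians(YAW)
print(O-.1*np.array([np.cos(a),np.sin(a)]))
E
```

```text
t 6.5 p [ 0.44   -0.0889  0.0551] F [-0.3  0.3 -0.5] w 0.027 q [-0.12  0.06  2.15 -0.66  0.92  0.19]
[0.03, 0.01, -0.02, 0.0004, -0.0001, 0.0002]
(array([305., 257.]), array([ 0.443 , -0.1174]), np.float64(-83.6), np.float64(24.6), np.int32(400))
[ 0.44334715 -0.11904781]
```

View pics/t5.png

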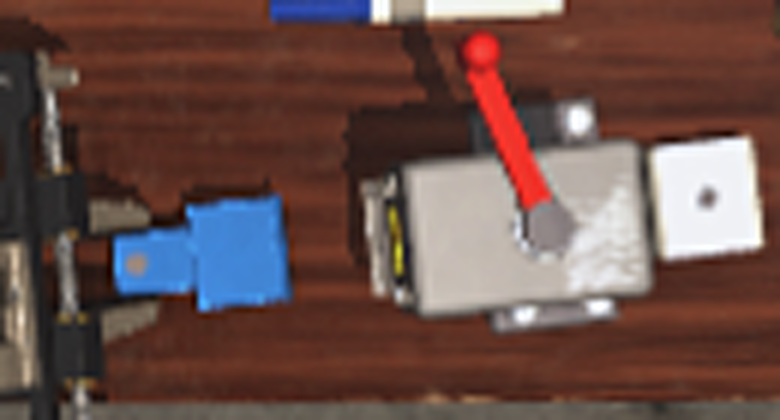

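View pics/s5.png

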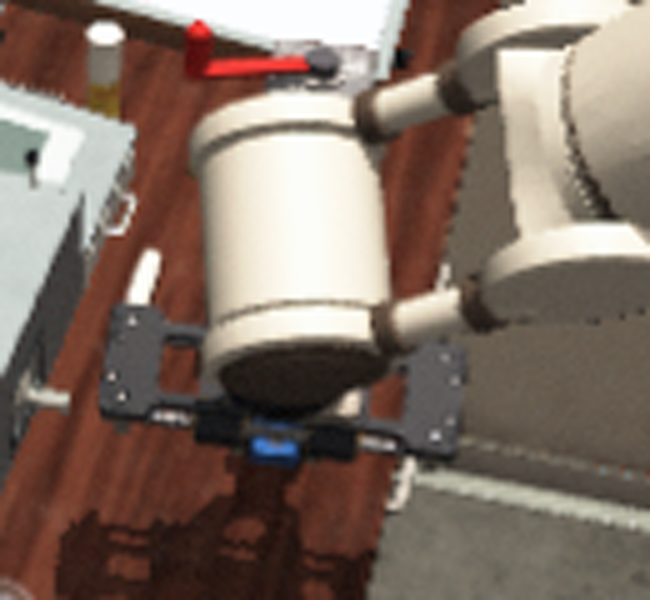

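move_arm(
  commands=[
    [0,0,0,0.013,0.0075,0,200],
    [0,0,0,0.026,0.015,0,200],
    [0,0,0,0.035,0.02,0,200],
    [0,0,0,0.0433,0.025,0,200],
    [0,0,0,0.052,0.03,0,200],
    [0,0,0,0.052,0.03,0,200],
  ],
)

```text
clock: 7.35
eef_pos: [0.4464, -0.1497, 0.0554]
tool_rot: [0.63, -0.321, 0.593, -0.385]
contact_force: [0.7, 0.7, -0.2]
gripper_width: 0.0268
```

```bash
python3 - <<'E'
from plan import *
st()
p,q=ins(-.04,.048);rel(p,q)
p,q=ins(-.007,.048);rel(p,q)
r=cam("top")
cv2.imwrite("pics/t6.png",cv2.resize(r["image"][215:285,270:400],None,fx=6,fy=6,interpolation=cv2.INTER_CUBIC)[:,:,::-1])
r=cam("side");cv2.imwrite("pics/s6.png",cv2.resize(r["image"][160:280,270:400],None,fx=5,fy=5,interpolation=cv2.INTER_CUBIC)[:,:,::-1])
E
```

```text
t 7.35 p [ 0.4464 -0.1497  0.0554] F [ 0.7  0.7 -0.2] w 0.0268 q [-0.26  0.07  2.15 -0.67  0.85  0.07]
[0.04, -0.06, 0.0, -0.0007, -0.0004, 0.0002]
[0.04, -0.06, 0.0, 0.0279, 0.0161, 0.0003]
```

View pics/t6.png

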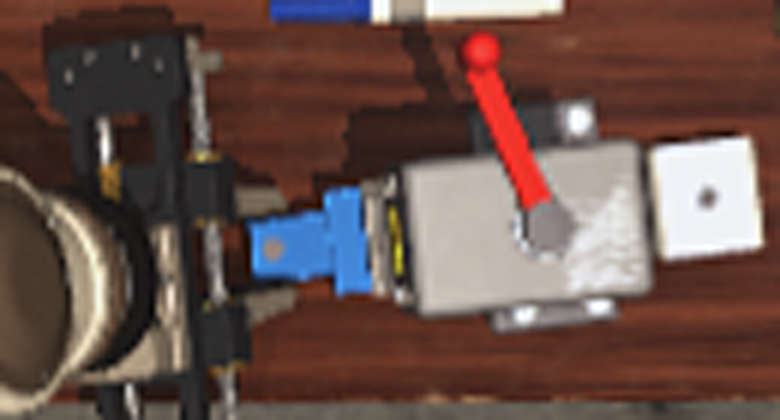

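View pics/s6.png

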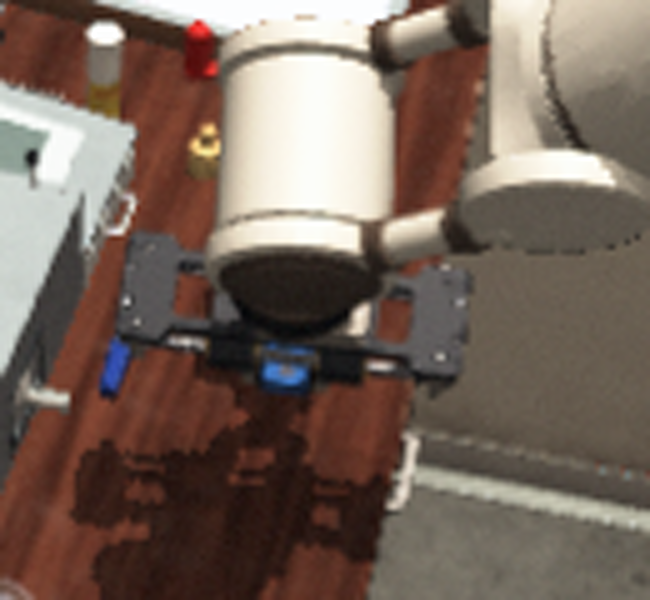

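move_arm(
  commands=[
    [0,0,0,0.006,0.0035,0,200],
    [0,0,0,0.012,0.007,0,200],
    [0,0,0,0.018,0.0104,0,200],
    [0,0,0,0.0225,0.013,0,200],
    [0,0,0,0.0242,0.014,0,200],
    [0,0,0,0.0242,0.014,0,200],
  ],
)

```text
clock: 8.2
eef_pos: [0.4492, -0.1769, 0.0553]
tool_rot: [0.63, -0.321, 0.593, -0.385]
contact_force: [-1.3, -0.3, -0.8]
gripper_width: 0.0267
```

move_arm(
  commands=[
    [0,0,0,0.0017,0.001,0,200],
    [0,0,0,0.0026,0.0015,0,200],
    [0,0,0,0.0026,0.0015,0,200],
  ],
)

```text
clock: 8.57
eef_pos: [0.4496, -0.1798, 0.0553]
tool_rot: [0.63, -0.321, 0.593, -0.385]
contact_force: [0.5, 0.4, -1.0]
gripper_width: 0.0268
```

move_arm(
  commands=[
    [0,0,0,0.0009,0.0005,0,200],
    [0,0,0,0.0017,0.001,0,200],
    [0,0,0,0.0017,0.001,0,200],
  ],
)

```text
clock: 8.95
eef_pos: [0.4498, -0.1817, 0.0552]
tool_rot: [0.63, -0.321, 0.593, -0.385]
contact_force: [-1.0, 0.0, -1.1]
gripper_width: 0.0267
```

move_arm(
  commands=[
    [0,0,0,0.0009,0.0005,0,200],
    [0,0,0,0.0017,0.001,0,200],
    [0,0,0,0.0017,0.001,0,200],
  ],
)

```text
clock: 9.32
eef_pos: [0.4497, -0.1819, 0.0541]
tool_rot: [0.629, -0.322, 0.593, -0.386]
contact_force: [-0.1, 10.5, -0.2]
gripper_width: 0.0273
```

move_arm(
  commands=[
    [0,0,0,-0.0005,0.001,0,200],
    [0,0,0,-0.001,0.0019,0,200],
    [0,0,0,-0.001,0.0019,0,200],
  ],
)

```text
clock: 9.7
eef_pos: [0.4499, -0.1819, 0.0529]
tool_rot: [0.629, -0.322, 0.593, -0.386]
contact_force: [-2.9, 15.1, 10.1]
gripper_width: 0.0271
```

```bash
python3 - <<'E'
from plan import *
st()
p,q=ins(-.007,.046);rel(p,q)
E
```

```text
t 9.7 p [ 0.4499 -0.1819  0.0529] F [-2.9 15.1 10.1] w 0.0271 q [-0.33  0.08  2.14 -0.67  0.81  0.01]
[0.01, -0.04, -0.16, 0.0001, -0.0005, 0.0001]
```

move_arm(
  commands=[
    [0,0,0,0,0,0,116],
    [0,0,0,0,0,0,116],
    [0,0,0,0,0,0,116],
    [0,0,0,-0.004,-0.025,0,116],
    [0,0,0,-0.01,-0.07,0,116],
    [0,0,0,-0.02,-0.12,0,116],
    [0,0,0,-0.05,-0.16,0,116],
    [0,0,0,-0.1,-0.19,0,116],
  ],
)

```text
clock: 10.7
eef_pos: [0.4324, -0.0024, 0.1702]
tool_rot: [0.628, -0.321, 0.595, -0.385]
contact_force: [0.6, -0.0, -0.6]
gripper_width: 0.0505
```

```bash
python3 - <<'E'
from plan import *
from fit import plates
st()
r=cam("top")
cv2.imwrite("pics/t7.png",cv2.resize(r["image"][215:285,270:400],None,fx=6,fy=6,interpolation=cv2.INTER_CUBIC)[:,:,::-1])
for o in plates(r,(200,235,250,285)): print(o)
r=cam("side");cv2.imwrite("pics/s7.png",cv2.resize(r["image"][140:330,250:400],None,fx=4,fy=3,interpolation=cv2.INTER_CUBIC)[:,:,::-1])
p,q=pose_plate(.4385,.0965,-71.3,.0072,back=.04); rel(p,q)
E
```

```text
t 10.7 p [ 0.4324 -0.0024  0.1702] F [ 0.6 -0.  -0.6] w 0.0505 q [ 0.09 -0.1   2.04 -0.56  1.24  0.18]
[6.12, -10.73, -0.07, -0.1871, 0.038, 0.0068]
```

View pics/t7.png

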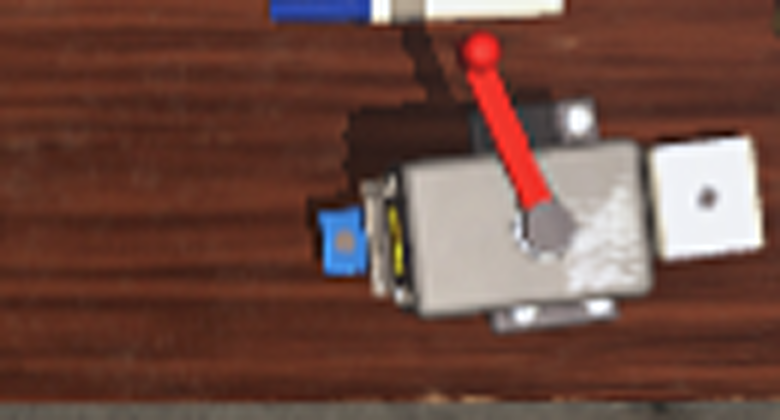

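View pics/s7.png

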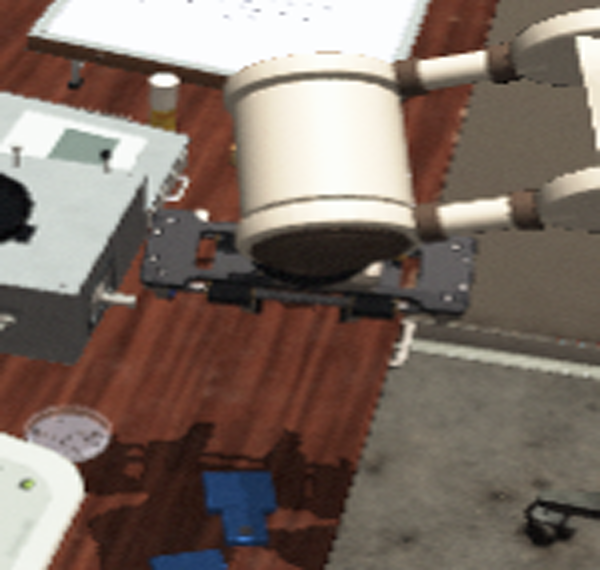

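move_arm(
  commands=[
    [2,-4,0,-0.05,0,0.002,116],
    [4,-8,0,-0.1,0,0.004,116],
    [6.12,-10.7,0,-0.15,0.01,0.006,116],
    [6.12,-10.7,0,-0.187,0.03,0.0068,116],
    [6.12,-10.7,0,-0.187,0.038,0.0068,116],
    [6.12,-10.7,0,-0.187,0.038,0.0068,116],
  ],
)

```text
clock: 11.55
eef_pos: [0.4231, 0.1382, 0.0415]
tool_rot: [0.661, -0.252, 0.548, -0.446]
contact_force: [0.9, -0.6, 0.4]
gripper_width: 0.05
```

```bash
python3 - <<'E'
from plan import *
st()
p,q=pose_plate(.4387,.0965,-71.4,.0072); rel(p,q)
r=cam("top");cv2.imwrite("pics/t8.png",cv2.resize(r["image"][215:295,140:280],None,fx=5,fy=5,interpolation=cv2.INTER_CUBIC)[:,:,::-1])
E
```

```text
t 11.55 p [0.4231 0.1382 0.0415] F [ 0.9 -0.6  0.4] w 0.05 q [ 0.41  0.2   2.03 -0.61  1.05  0.43]
[0.28, -0.24, 0.03, -0.0046, 0.037, 0.0016]
```

View pics/t8.png

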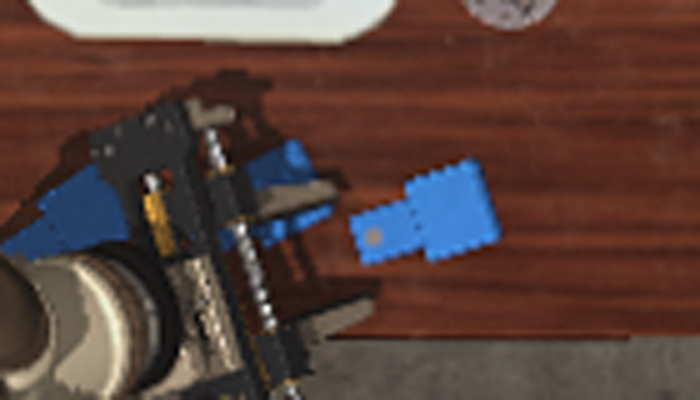

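move_arm(
  commands=[
    [0.28,-0.24,0,-0.004,0.012,0.0016,116],
    [0.28,-0.24,0,-0.0046,0.026,0.0016,116],
    [0.28,-0.24,0,-0.0046,0.0355,0.0016,116],
    [0.28,-0.24,0,-0.0046,0.0365,0.0016,116],
  ],
)

```text
clock: 12.1
eef_pos: [0.4282, 0.1258, 0.0065]
tool_rot: [0.662, -0.25, 0.547, -0.448]
contact_force: [-0.5, 0.3, 0.8]
gripper_width: 0.0501
```

```bash
python3 - <<'E'
from plan import *
from fit import plates
st()
p,q=pose_plate(.4387,.0965,-71.4,.0074); rel(p,q)
r=cam("top");cv2.imwrite("pics/t9.png",cv2.resize(r["image"][215:295,140:280],None,fx=5,fy=5,interpolation=cv2.INTER_CUBIC)[:,:,::-1])
for o in plates(r,(205,235,250,285)): print(o)
E
```

```text
t 12.1 p [0.4282 0.1258 0.0065] F [-0.5  0.3  0.8] w 0.0501 q [ 0.38  0.27  2.04 -0.65  0.97  0.46]
[0.03, 0.05, -0.0, 0.0014, -0.0002, 0.0006]
(array([226., 258.]), array([0.4389, 0.0979]), np.float64(-71.2), np.float64(19.5), np.int32(385))
```

View pics/t9.png

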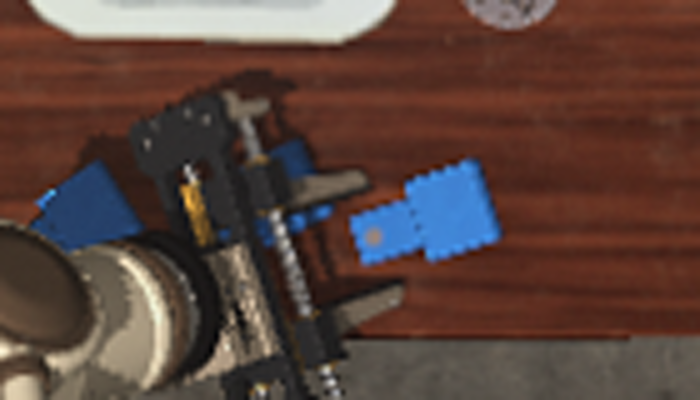

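move_arm(
  commands=[
    [0,0,0,0.0012,-0.0004,0.0006,116],
    [0,0,0,0.0012,-0.0004,0.0006,200],
    [0,0,0,0.0012,-0.0004,0.0006,200],
    [0,0,0,0.0012,-0.0004,0.0006,200],
    [0,0,0,0.0012,-0.0004,0.0006,200],
    [0,0,0,0.0012,-0.0004,0.0006,200],
  ],
  grip_force=35,
)

```text
clock: 12.9
eef_pos: [0.4298, 0.1261, 0.0085]
tool_rot: [0.661, -0.249, 0.547, -0.449]
contact_force: [-0.6, 0.7, 1.9]
gripper_width: 0.026
```

```bash
python3 - <<'E'
from plan import *
from fit import plates
st()
r=cam("top")
for o in plates(r,(205,235,250,285)): print(o)
s=manip.get_state();Rm=R.from_quat(s["tool_rot"]).as_matrix()
print(np.degrees(np.arcsin(-Rm[2,1])),np.degrees(np.arctan2(Rm[1,2],Rm[0,2]))-90, Rm[2,2])
p,q=ins(-.1,.0575,zg=s["eef_pos"][2],yl=.0005);print(p);rel(p,q)
E
```

```text
t 12.9 p [0.4298 0.1261 0.0085] F [-0.6  0.7  1.9] w 0.026 q [ 0.38  0.26  2.04 -0.65  0.97  0.46]
(array([226., 258.]), array([0.439 , 0.0979]), np.float64(-72.2), np.float64(21.9), np.int32(383))
60.01481684122245 -71.32601629966257 0.0012353820164937024
[ 0.44070856 -0.08915989  0.06596962]
[-6.4, 10.94, -0.02, 0.2085, 0.0538, -0.0585]
```

move_arm(
  commands=[
    [0,0,0,0.015,-0.026,0,200],
    [0,0,0,0.033,-0.057,0,200],
    [-2,3,0,0.07,-0.035,-0.02,200],
    [-4,7,0,0.11,-0.01,-0.03,200],
    [-6.4,10.94,0,0.15,0.012,-0.045,200],
    [-6.4,10.94,0,0.18,0.035,-0.052,200],
    [-6.4,10.94,0,0.2083,0.0542,-0.0585,200],
    [-6.4,10.94,0,0.2083,0.0542,-0.0585,200],
    [-6.4,10.94,0,0.2083,0.0542,-0.0585,200],
  ],
)

```text
clock: 14.08
eef_pos: [0.4402, -0.0889, 0.0651]
tool_rot: [0.63, -0.322, 0.593, -0.385]
contact_force: [0.0, 0.2, -0.9]
gripper_width: 0.0264
```

```bash
python3 - <<'E'
from plan import *
from fit import plates
st()
p,q=ins(-.1,.057,zg=.0085,yl=.0005);rel(p,q)
r=cam("top")
for o in plates(r,(235,235,318,285),z0=.057): print(o)
a=np.radians(YAW)
print(O-.1*np.array([np.cos(a),np.sin(a)])+.0005*np.array([1,.1]))
cv2.imwrite("pics/t10.png",cv2.resize(r["image"][215:285,270:400],None,fx=6,fy=6,interpolation=cv2.INTER_CUBIC)[:,:,::-1])
r=cam("side")
cv2.imwrite("pics/s10.png",cv2.resize(r["image"][160:280,270:400],None,fx=5,fy=5,interpolation=cv2.INTER_CUBIC)[:,:,::-1])
E
```

```text
t 14.07 p [ 0.4402 -0.0889  0.0651] F [ 0.   0.2 -0.9] w 0.0264 q [-0.12  0.04  2.14 -0.65  0.94  0.17]
[0.06, 0.01, -0.05, 0.0005, -0.0002, 0.0005]
(array([305., 257.]), array([ 0.4426, -0.1178]), np.float64(-84.9), np.float64(30.6), np.int32(402))
[ 0.44384715 -0.11899781]
```

View pics/t10.png

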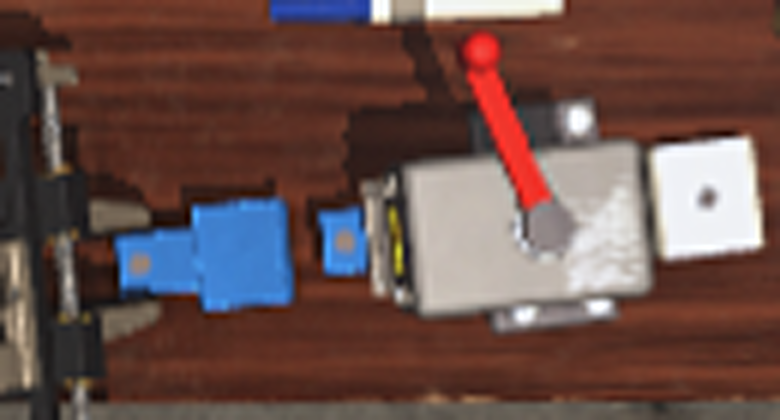

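View pics/s10.png

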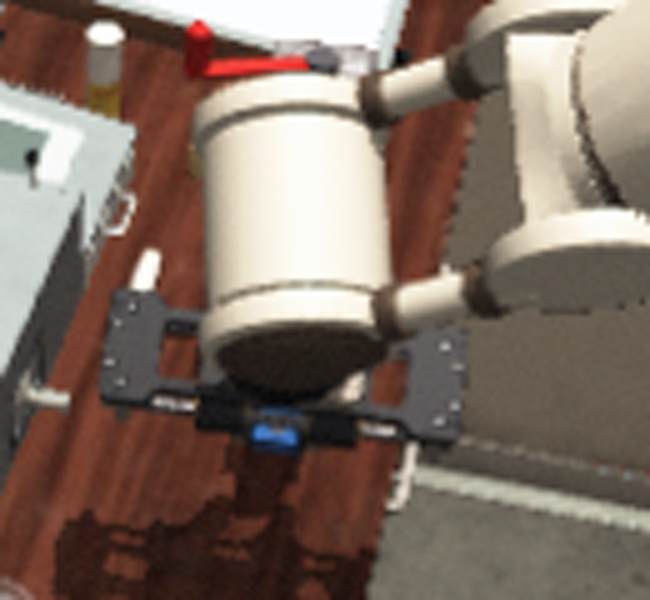

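move_arm(
  commands=[
    [0,0,0,0.01,0.0055,0.001,200],
    [0,0,0,0.02,0.0113,0.001,200],
    [0,0,0,0.0275,0.0157,0.001,200],
    [0,0,0,0.0315,0.018,0.001,200],
    [0,0,0,0.036,0.0205,0.001,200],
    [0,0,0,0.0395,0.0225,0.001,200],
  ],
)

```text
clock: 14.92
eef_pos: [0.4462, -0.1335, 0.0651]
tool_rot: [0.631, -0.321, 0.592, -0.386]
contact_force: [0.2, -0.1, 0.6]
gripper_width: 0.0198
```

move_arm(
  commands=[
    [0,0,0,0,0,0,200],
    [0,0,0,0,0,0,200],
  ],
)

```text
clock: 15.18
eef_pos: [0.4467, -0.135, 0.0661]
tool_rot: [0.63, -0.321, 0.593, -0.385]
contact_force: [-0.7, -0.4, -0.0]
gripper_width: 0.0202
```

```bash
python3 - <<'E'
from plan import *
st()
p,q=ins(-.055,.057,zg=.0085,yl=.001);rel(p,q)
p,q=ins(-.007,.057,zg=.0085,yl=.001);rel(p,q)
r=cam("top")
cv2.imwrite("pics/t11.png",cv2.resize(r["image"][215:285,270:400],None,fx=6,fy=6,interpolation=cv2.INTER_CUBIC)[:,:,::-1])
E
```

```text
t 15.18 p [ 0.4467 -0.135   0.0661] F [-0.7 -0.4 -0. ] w 0.0202 q [-0.22  0.04  2.14 -0.66  0.89  0.08]
[0.01, -0.04, 0.01, -0.0013, -0.0001, -0.0006]
[0.01, -0.04, 0.01, 0.0402, 0.0239, -0.0006]
```

View pics/t11.png

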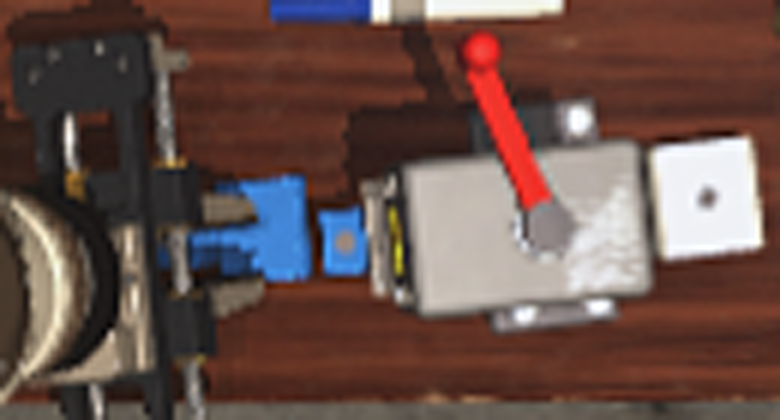

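```bash
python3 - <<'E'
from plan import *
r=cam("side")
cv2.imwrite("pics/s11.png",cv2.resize(r["image"][190:270,290:380],None,fx=8,fy=7,interpolation=cv2.INTER_CUBIC)[:,:,::-1])
r=cam("top")
cv2.imwrite("pics/t12.png",cv2.resize(r["image"][235:275,285:345],None,fx=13,fy=13,interpolation=cv2.INTER_CUBIC)[:,:,::-1])
for l in("plate_c_mid","plate_c_nose"):
  for n in("top","side"):
    r=cam(n)
    for d in manip.pinpoint(l,n): print(l,n,round(d["score"],2),w(r["T"],d["centre"]).round(4))
E
```

```text
plate_c_mid top 0.64 [ 0.4551 -0.1335  0.0058]
plate_c_mid side 0.69 [ 0.453  -0.1363  0.009 ]
plate_c_nose top 0.77 [ 0.4545 -0.1718  0.0065]
plate_c_nose top 0.43 [ 4.494e-01 -1.312e-01 -3.000e-04]
plate_c_nose side 0.51 [ 0.455  -0.1714  0.0074]
```

View pics/s11.png

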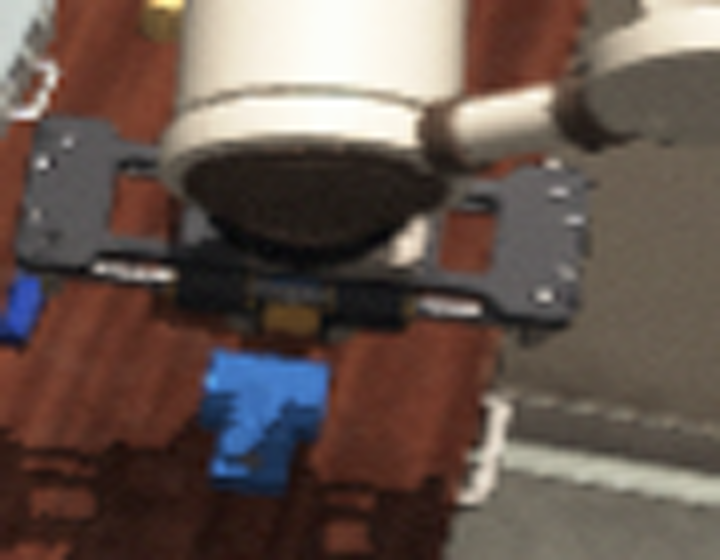

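View pics/t12.png

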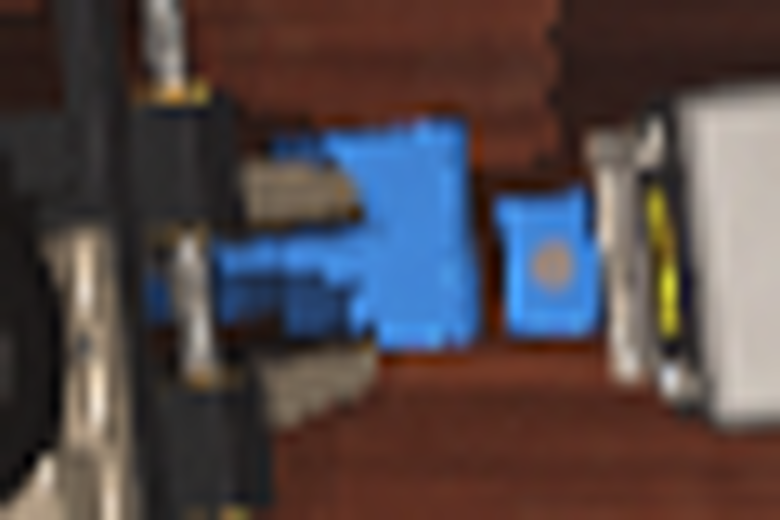

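move_arm(
  commands=[
    [0,0,0,-0.02,-0.03,0,200],
    [0,0,0,-0.06,-0.06,0,116],
    [0,0,0,-0.1,-0.07,0,116],
    [0,0,0,-0.13,-0.08,0,116],
    [0,0,0,-0.13,-0.08,0,116],
  ],
  grip_force=60,
)

```text
clock: 16.35
eef_pos: [0.4301, 0.0186, 0.0695]
tool_rot: [0.631, -0.32, 0.592, -0.386]
contact_force: [0.3, -0.4, 0.5]
gripper_width: 0.0501
```

```bash
python3 - <<'E'
from plan import *
from fit import plates
st()
r=cam("top")
for o in plates(r,(270,235,322,285)): print(o)
cv2.imwrite("pics/t13.png",cv2.resize(r["image"][215:285,270:400],None,fx=6,fy=6,interpolation=cv2.INTER_CUBIC)[:,:,::-1])
r=cam("side")
for o in plates(r,(290,240,345,275)): print(o)
cv2.imwrite("pics/s13.png",cv2.resize(r["image"][160:280,270:400],None,fx=5,fy=5,interpolation=cv2.INTER_CUBIC)[:,:,::-1])
E
```

```text
t 16.35 p [0.4301 0.0186 0.0695] F [ 0.3 -0.4  0.5] w 0.0501 q [ 0.14  0.09  2.09 -0.6   1.07  0.35]
(array([309., 253.]), array([ 0.4527, -0.1309]), np.float64(-85.4), np.float64(23.4), np.int32(378))
```

View pics/t13.png

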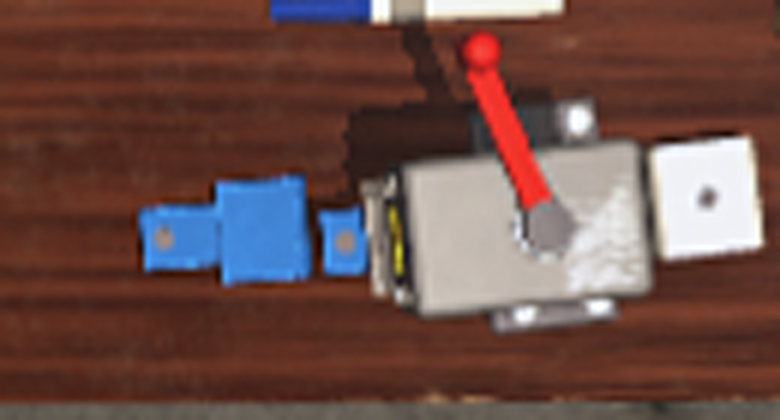

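View pics/s13.png

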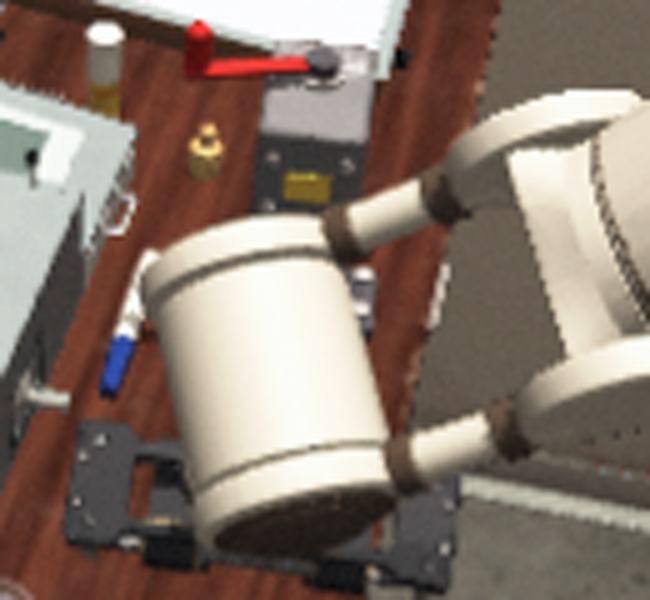

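```bash
python3 - <<'E'
from plan import *
st()
p,q=pose_plate(.4527,-.1322,-85.4,.006,t=27,gx=-.031,back=.04); print(p);rel(p,q)
E
```

```text
t 16.45 p [0.4306 0.017  0.0702] F [-0.2 -0.8  0. ] w 0.0501 q [ 0.13  0.09  2.09 -0.61  1.07  0.35]
[ 0.44875745 -0.08319873  0.04164026]
[-0.66, 1.28, 3.01, 0.0737, 0.0755, 0.0075]
```

move_arm(
  commands=[
    [-0.66,1.28,3,0.035,0.03,0.004,116],
    [-0.66,1.28,3,0.068,0.065,0.0075,116],
    [-0.66,1.28,3,0.0737,0.0755,0.0075,116],
    [-0.66,1.28,3,0.0737,0.0755,0.0075,116],
    [-0.66,1.28,3,0.0737,0.0755,0.0075,116],
  ],
)

```text
clock: 17.08
eef_pos: [0.4485, -0.0824, 0.0417]
tool_rot: [0.617, -0.345, 0.588, -0.393]
contact_force: [0.3, 0.1, -0.2]
gripper_width: 0.0501
```

```bash
python3 - <<'E'
from plan import *
st()
p,q=pose_plate(.4527,-.1322,-85.4,.0062,t=27,gx=-.031); print(p);rel(p,q)
r=cam("top")
cv2.imwrite("pics/t14.png",cv2.resize(r["image"][215:285,270:400],None,fx=6,fy=6,interpolation=cv2.INTER_CUBIC)[:,:,::-1])
E
```

```text
t 17.07 p [ 0.4485 -0.0824  0.0417] F [ 0.3  0.1 -0.2] w 0.0501 q [-0.13  0.11  2.12 -0.6   0.91  0.16]
[ 0.45021383 -0.10129985  0.0062    ]
[-0.01, -0.03, -0.02, 0.0008, 0.0402, 0.0001]
```

View pics/t14.png

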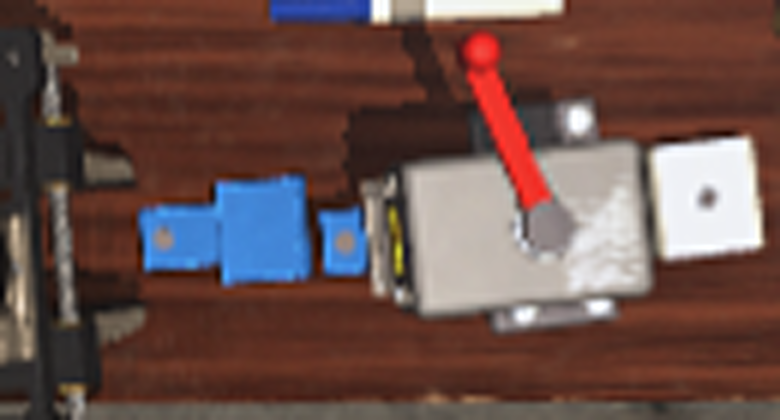

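move_arm(
  commands=[
    [0,0,0,0.0008,0.018,0.0001,116],
    [0,0,0,0.0008,0.034,0.0001,116],
    [0,0,0,0.0008,0.0402,0.0001,116],
    [0,0,0,0.0008,0.0402,0.0001,116],
    [0,0,0,0.0008,0.0402,0.0001,116],
  ],
)

```text
clock: 17.75
eef_pos: [0.4504, -0.1017, 0.0063]
tool_rot: [0.617, -0.345, 0.588, -0.393]
contact_force: [-0.1, -0.0, 0.2]
gripper_width: 0.0501
```

```bash
python3 - <<'E'
from plan import *
st()
p,q=pose_plate(.4527,-.1322,-85.4,.0062,t=27,gx=-.031); print(p);rel(p,q)
r=cam("top")
cv2.imwrite("pics/t15.png",cv2.resize(r["image"][225:285,270:350],None,fx=10,fy=10,interpolation=cv2.INTER_CUBIC)[:,:,::-1])
E
```

```text
t 17.75 p [ 0.4504 -0.1017  0.0063] F [-0.1 -0.   0.2] w 0.0501 q [-0.18  0.19  2.12 -0.65  0.82  0.19]
[ 0.45021383 -0.10129985  0.0062    ]
[-0.02, -0.05, -0.01, -0.0004, -0.0001, -0.0002]
```

View pics/t15.png

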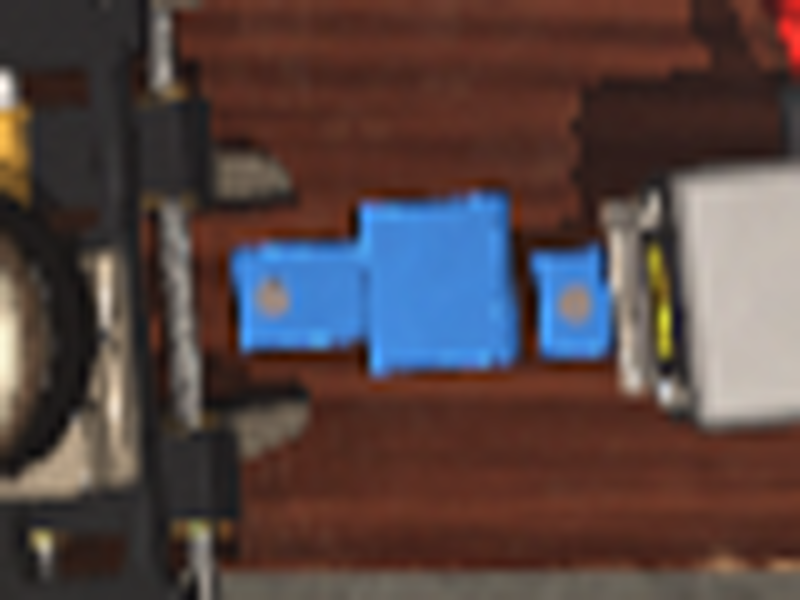

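move_arm(
  commands=[
    [0,0,0,0,0.0003,0,200],
    [0,0,0,0,0.0003,0,200],
    [0,0,0,0,0.0003,0,200],
    [0,0,0,0,0.0003,0,200],
    [0,0,0,0,0.0003,0,200],
  ],
  grip_force=60,
)

```text
clock: 18.42
eef_pos: [0.4503, -0.1019, 0.0059]
tool_rot: [0.617, -0.345, 0.588, -0.393]
contact_force: [-0.7, 0.8, 1.7]
gripper_width: 0.026
```

```bash
python3 - <<'E'
from plan import *
from fit import plates
st()
r=cam("top")
for o in plates(r,(270,235,322,285)): print(o)
s=manip.get_state()
p,q=ins(-.1,.062,zg=s["eef_pos"][2],yl=.0005,t=27,gx=-.031);print(p);rel(p,q)
E
```

```text
t 18.43 p [ 0.4503 -0.1019  0.0059] F [-0.7  0.8  1.7] w 0.026 q [-0.18  0.19  2.12 -0.65  0.82  0.19]
(array([309., 253.]), array([ 0.4525, -0.1311]), np.float64(-85.0), np.float64(22.5), np.int32(375))
[ 0.44060403 -0.08816537  0.06784777]
[0.63, -1.3, -0.01, 0.0152, -0.0618, -0.0085]
```

move_arm(
  commands=[
    [0,0,0,-0.004,-0.008,-0.002,200],
    [0,0,0,-0.008,-0.0153,-0.004,200],
    [0.3,-0.6,0,0.001,-0.033,-0.006,200],
    [0.63,-1.3,0,0.009,-0.05,-0.0085,200],
    [0.63,-1.3,0,0.0152,-0.0618,-0.0085,200],
    [0.63,-1.3,0,0.0152,-0.0618,-0.0085,200],
    [0.63,-1.3,0,0.0152,-0.0618,-0.0085,200],
  ],
)

```text
clock: 19.35
eef_pos: [0.4401, -0.088, 0.0671]
tool_rot: [0.622, -0.338, 0.582, -0.4]
contact_force: [-1.2, 0.7, -1.2]
gripper_width: 0.0266
```

```bash
python3 - <<'E'
from plan import *
from fit import plates
st()
p,q=ins(-.1,.057,zg=.0059,yl=.0005,t=27,gx=-.031);rel(p,q)
r=cam("top")
for o in plates(r,(235,235,318,285),z0=.062): print(o)
cv2.imwrite("pics/t16.png",cv2.resize(r["image"][225:285,270:350],None,fx=10,fy=10,interpolation=cv2.INTER_CUBIC)[:,:,::-1])
r=cam("side")
cv2.imwrite("pics/s16.png",cv2.resize(r["image"][210:270,300:360],None,fx=10,fy=10,interpolation=cv2.INTER_CUBIC)[:,:,::-1])
E
```

```text
t 19.35 p [ 0.4401 -0.088   0.0671] F [-1.2  0.7 -1.2] w 0.0266 q [-0.15  0.02  2.14 -0.58  0.94  0.08]
[0.06, 0.02, -0.04, -0.0017, 0.0038, 0.0005]
(array([305., 257.]), array([ 0.443 , -0.1168]), np.float64(-84.1), np.float64(28.2), np.int32(405))
```

View pics/t16.png

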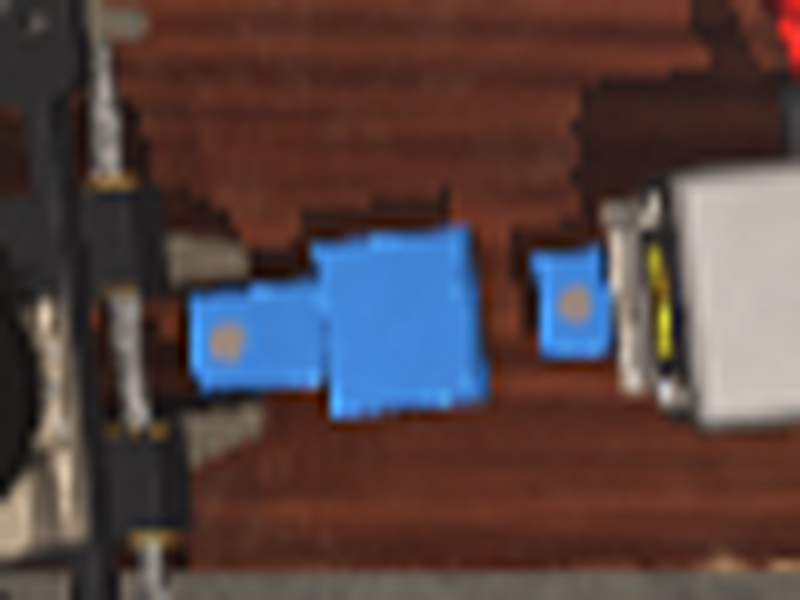

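View pics/s16.png

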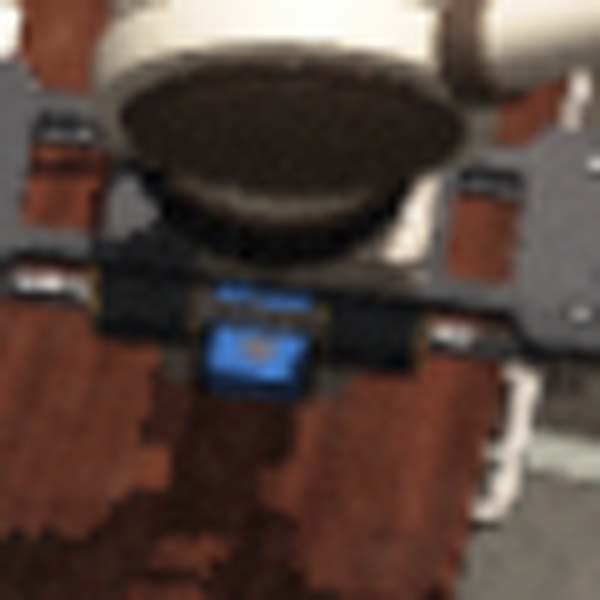

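move_arm(
  commands=[
    [0,0,0,0.008,0.004,0.0007,200],
    [0,0,0,0.016,0.008,0.0007,200],
    [0,0,0,0.0232,0.0118,0.0007,200],
    [0,0,0,0.0232,0.0118,0.0007,200],
    [0,0,0,0.0232,0.0118,0.0007,200],
  ],
)

```text
clock: 20.08
eef_pos: [0.4438, -0.114, 0.0676]
tool_rot: [0.621, -0.338, 0.583, -0.4]
contact_force: [-0.3, 0.0, -1.1]
gripper_width: 0.0264
```

```bash
python3 - <<'E'
from plan import *
from fit import plates
st()
p,q=ins(-.074,.061,zg=.0059,yl=.001,t=27,gx=-.031);rel(p,q)
r=cam("top")
cv2.imwrite("pics/t17.png",cv2.resize(r["image"][225:285,270:350],None,fx=10,fy=10,interpolation=cv2.INTER_CUBIC)[:,:,::-1])
E
```

```text
t 20.07 p [ 0.4438 -0.114   0.0676] F [-0.3  0.  -1.1] w 0.0264 q [-0.21  0.02  2.14 -0.58  0.91  0.03]
[0.03, -0.01, -0.02, -0.0004, 0.0006, 0.0]
```

View pics/t17.png

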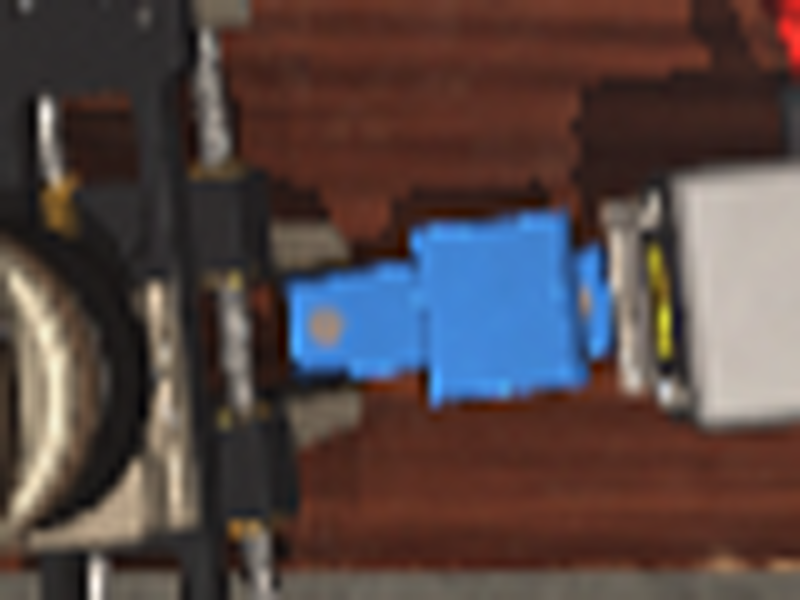

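move_arm(
  commands=[
    [0,0,0,-0.0005,0.001,0,200],
    [0,0,0,-0.0012,0.0023,0,200],
    [0,0,0,-0.0012,0.0023,0,200],
  ],
)

```text
clock: 20.5
eef_pos: [0.4437, -0.1138, 0.0649]
tool_rot: [0.622, -0.338, 0.582, -0.401]
contact_force: [-0.8, -0.7, -0.6]
gripper_width: 0.0263
```

move_arm(
  commands=[
    [0,0,0,-0.0004,0.0007,0,200],
    [0,0,0,-0.0004,0.0007,0,200],
  ],
)

```text
clock: 20.75
eef_pos: [0.4439, -0.1139, 0.0642]
tool_rot: [0.622, -0.338, 0.583, -0.401]
contact_force: [0.6, 0.1, -1.0]
gripper_width: 0.0264
```

move_arm(
  commands=[
    [0,0,0,-0.0003,0.0005,0,200],
    [0,0,0,-0.0003,0.0005,0,200],
  ],
)

```text
clock: 21.0
eef_pos: [0.4438, -0.1139, 0.0636]
tool_rot: [0.622, -0.338, 0.583, -0.4]
contact_force: [-0.4, 0.8, -1.1]
gripper_width: 0.0263
```

move_arm(
  commands=[
    [0,0,0,-0.0003,0.0006,0,200],
    [0,0,0,-0.0003,0.0006,0,200],
  ],
)

```text
clock: 21.25
eef_pos: [0.4438, -0.1139, 0.063]
tool_rot: [0.621, -0.338, 0.583, -0.4]
contact_force: [1.0, 0.9, -0.9]
gripper_width: 0.0266
```

move_arm(
  commands=[
    [0,0,0,-0.0003,0.0006,0,200],
    [0,0,0,-0.0003,0.0006,0,200],
  ],
)

```text
clock: 21.5
eef_pos: [0.4439, -0.1139, 0.0623]
tool_rot: [0.621, -0.338, 0.583, -0.401]
contact_force: [-0.2, -0.1, -1.6]
gripper_width: 0.0263
```

move_arm(
  commands=[
    [0,0,0,-0.0003,0.0006,0,200],
    [0,0,0,-0.0003,0.0006,0,200],
  ],
)

```text
clock: 21.75
eef_pos: [0.444, -0.1139, 0.0617]
tool_rot: [0.621, -0.337, 0.583, -0.401]
contact_force: [0.2, -0.1, -0.1]
gripper_width: 0.0265
```

move_arm(
  commands=[
    [0,0,0,0.0004,-0.0009,0,200],
    [0,0,0,0.0004,-0.0009,0,200],
    [0,0,0,0.0031,0.0005,0,200],
    [0,0,0,0.0058,0.0018,0,200],
    [0,0,0,0.0085,0.0032,0,200],
    [0,0,0,0.0111,0.0045,0,200],
    [0,0,0,0.0111,0.0045,0,200],
  ],
)

```text
clock: 22.62
eef_pos: [0.4451, -0.126, 0.0627]
tool_rot: [0.621, -0.338, 0.583, -0.4]
contact_force: [-0.0, 0.5, 0.3]
gripper_width: 0.0263
```

move_arm(
  commands=[
    [0,0,0,0.0027,0.0014,0,200],
    [0,0,0,0.0054,0.0027,0,200],
    [0,0,0,0.0071,0.0036,0,200],
    [0,0,0,0.0071,0.0036,0,200],
  ],
)

```text
clock: 23.12
eef_pos: [0.446, -0.1338, 0.0627]
tool_rot: [0.621, -0.338, 0.583, -0.4]
contact_force: [0.3, -0.4, -0.2]
gripper_width: 0.0265
```

```bash
python3 - <<'E'
from plan import *
st()
for x in(-.054,-.007):
  p,q=ins(x,.057,zg=.0059,yl=.001,t=27,gx=-.031);rel(p,q)
r=cam("top")
cv2.imwrite("pics/t18.png",cv2.resize(r["image"][225:285,270:350],None,fx=10,fy=10,interpolation=cv2.INTER_CUBIC)[:,:,::-1])
E
```

```text
t 23.12 p [ 0.446  -0.1338  0.0627] F [ 0.3 -0.4 -0.2] w 0.0265 q [-0.26  0.04  2.14 -0.58  0.88 -0.  ]
[0.02, -0.01, -0.02, 0.0001, -0.0001, -0.0001]
[0.02, -0.01, -0.02, 0.042, 0.0212, -0.0001]
```

View pics/t18.png

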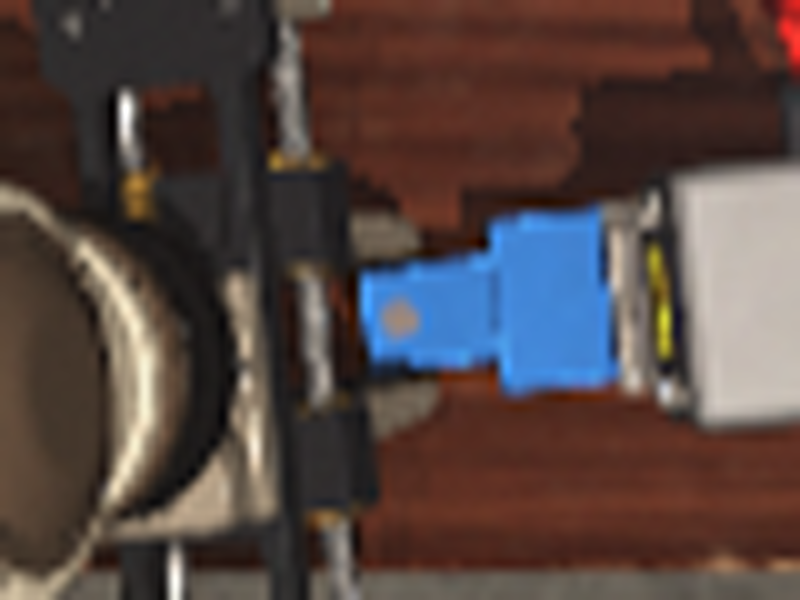

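move_arm(
  commands=[
    [0,0,0,0.0027,0.0014,0,200],
    [0,0,0,0.0054,0.0027,0,200],
    [0,0,0,0.008,0.0041,0,200],
    [0,0,0,0.0107,0.0054,0,200],
    [0,0,0,0.0134,0.0068,0,200],
    [0,0,0,0.0134,0.0068,0,200],
  ],
)

```text
clock: 23.92
eef_pos: [0.4475, -0.1488, 0.0628]
tool_rot: [0.621, -0.338, 0.583, -0.4]
contact_force: [-0.8, -0.1, -0.9]
gripper_width: 0.0264
```

move_arm(
  commands=[
    [0,0,0,0.0027,0.0014,0,200],
    [0,0,0,0.0054,0.0027,0,200],
    [0,0,0,0.008,0.0041,0,200],
    [0,0,0,0.0107,0.0054,0,200],
    [0,0,0,0.0134,0.0068,0,200],
    [0,0,0,0.0134,0.0068,0,200],
  ],
)

```text
clock: 24.68
eef_pos: [0.4491, -0.1638, 0.0628]
tool_rot: [0.621, -0.338, 0.583, -0.4]
contact_force: [0.2, -0.0, -1.4]
gripper_width: 0.0265
```

```bash
python3 - <<'E'
from plan import *
st()
for x in(-.024,-.007):
  p,q=ins(x,.057,zg=.0059,yl=.001,t=27,gx=-.031);rel(p,q)
E
```

```text
t 24.68 p [ 0.4491 -0.1638  0.0628] F [ 0.2 -0.  -1.4] w 0.0265 q [-0.32  0.04  2.13 -0.58  0.85 -0.06]
[0.03, -0.01, -0.02, -0.0, -0.0002, -0.0]
[0.03, -0.01, -0.02, 0.0151, 0.0076, -0.0]
```

move_arm(
  commands=[
    [0,0,0,0.0027,0.0014,0,200],
    [0,0,0,0.0054,0.0027,0,200],
    [0,0,0,0.008,0.0041,0,200],
    [0,0,0,0.0107,0.0054,0,200],
    [0,0,0,0.0107,0.0054,0,200],
  ],
)

```text
clock: 25.3
eef_pos: [0.4504, -0.1757, 0.0628]
tool_rot: [0.621, -0.338, 0.583, -0.4]
contact_force: [0.6, -0.2, -0.1]
gripper_width: 0.0263
```

move_arm(
  commands=[
    [0,0,0,0.0013,0.0007,0,200],
    [0,0,0,0.0018,0.0009,0,200],
    [0,0,0,0.0018,0.0009,0,200],
  ],
)

```text
clock: 25.68
eef_pos: [0.4506, -0.1775, 0.0628]
tool_rot: [0.621, -0.338, 0.583, -0.401]
contact_force: [-0.1, 0.5, -1.0]
gripper_width: 0.0261
```

move_arm(
  commands=[
    [0,0,0,0.0009,0.0005,0,200],
    [0,0,0,0.0018,0.0009,0,200],
    [0,0,0,0.0018,0.0009,0,200],
  ],
)

```text
clock: 26.05
eef_pos: [0.4508, -0.1795, 0.0629]
tool_rot: [0.621, -0.338, 0.583, -0.4]
contact_force: [-0.2, 0.2, -1.3]
gripper_width: 0.0264
```

move_arm(
  commands=[
    [0,0,0,0.0009,0.0005,0,200],
    [0,0,0,0.0013,0.0007,0,200],
    [0,0,0,0.0013,0.0007,0,200],
  ],
)

```text
clock: 26.42
eef_pos: [0.4509, -0.1809, 0.0628]
tool_rot: [0.621, -0.338, 0.583, -0.401]
contact_force: [0.6, 0.8, -1.5]
gripper_width: 0.0264
```

move_arm(
  commands=[
    [0,0,0,0.0009,0.0005,0,200],
    [0,0,0,0.0013,0.0007,0,200],
    [0,0,0,0.0013,0.0007,0,200],
  ],
)

```text
clock: 26.8
eef_pos: [0.451, -0.1811, 0.0621]
tool_rot: [0.621, -0.338, 0.582, -0.401]
contact_force: [0.5, 7.7, 0.4]
gripper_width: 0.0263
```

move_arm(
  commands=[
    [0,0,0,0.0005,0.0008,0,200],
    [0,0,0,0.0003,0.001,0,200],
    [0,0,0,0.0003,0.001,0,200],
  ],
)

```text
clock: 27.18
eef_pos: [0.451, -0.1812, 0.0617]
tool_rot: [0.621, -0.339, 0.582, -0.401]
contact_force: [-2.0, 14.4, 6.9]
gripper_width: 0.0265
```

```bash
python3 - <<'E'
from plan import *
st()
E
```

```text
t 27.18 p [ 0.451  -0.1812  0.0617] F [-2.  14.4  6.9] w 0.0265 q [-0.36  0.05  2.12 -0.58  0.83 -0.1 ]
```

move_arm(
  commands=[
    [0,0,0,0,0,0,116],
    [0,0,0,0,0,0,116],
    [0,0,0,0,0,0,116],
    [0,0,0,-0.004,-0.025,0,116],
    [0,0,0,-0.01,-0.07,0,116],
    [0,0,0,-0.02,-0.13,0,116],
    [0,0,0,-0.04,-0.18,0,116],
    [0,0,0,-0.06,-0.23,0,116],
  ],
)

```text
clock: 28.18
eef_pos: [0.4345, -0.0252, 0.2413]
tool_rot: [0.621, -0.337, 0.583, -0.4]
contact_force: [1.5, 0.5, 0.1]
gripper_width: 0.0503
```

```bash
python3 - <<'E'
from plan import *
st()
r=cam("top")
cv2.imwrite("pics/t19.png",cv2.resize(r["image"][215:285,310:400],None,fx=8,fy=8,interpolation=cv2.INTER_CUBIC)[:,:,::-1])
for d in manip.pinpoint("lever_knob","top"): print(d["score"],w(r["T"],d["centre"]).round(4))
r=cam("side")
cv2.imwrite("pics/s19.png",cv2.resize(r["image"][150:270,270:380],None,fx=5,fy=5,interpolation=cv2.INTER_CUBIC)[:,:,::-1])
E
```

```text
t 28.18 p [ 0.4345 -0.0252  0.2413] F [1.5 0.5 0.1] w 0.0503 q [ 0.   -0.21  1.98 -0.48  1.35 -0.  ]
0.64 [ 0.5262 -0.2181  0.2323]
```

View pics/t19.png

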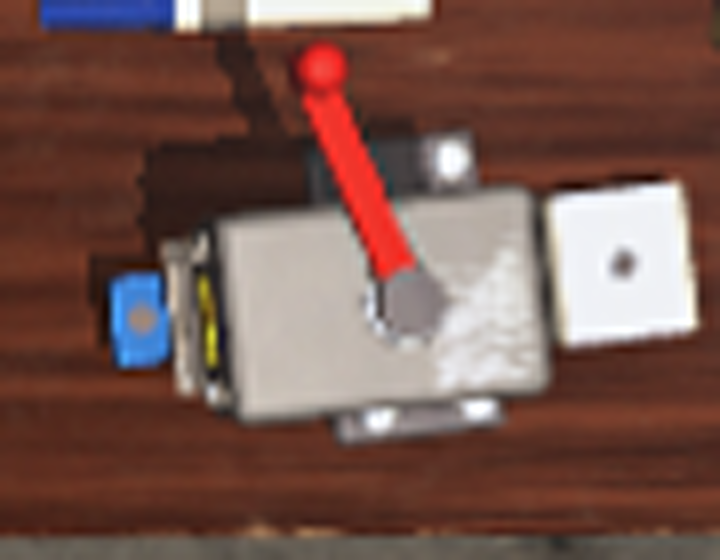

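View pics/s19.png

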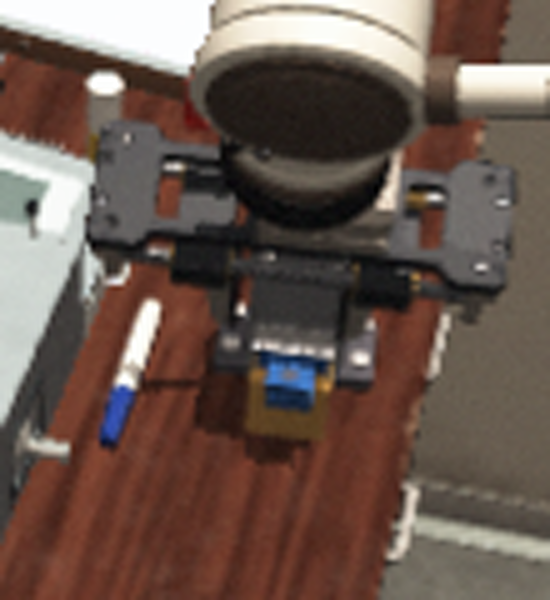

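```bash
cat >> plan.py <<'E'
AX=np.array([.4569,-.2483])
def lev(thdeg,z,rr=.0752):
    t=np.radians(thdeg); e=np.array([np.cos(t),np.sin(t),0]); tz=-np.array([-np.sin(t),np.cos(t),0]); y=np.array([0,0,-1.])
    return np.r_[AX,z]+rr*e, R.from_matrix(np.c_[np.cross(y,tz),y,tz])
E
python3 - <<'E'
from plan import *
st()
p,q=lev(24,.30);print(p);rel(p,q)
s=manip.get_state();print(R.from_quat(s["tool_rot"]).inv().apply([0,0,.06]).round(4))
E
```

```text
t 28.32 p [ 0.4362 -0.0252  0.2418] F [ 0.1 -0.5 -0.5] w 0.0502 q [ 0.   -0.21  1.98 -0.48  1.35 -0.  ]
[ 0.52559862 -0.2177134   0.3       ]
[-17.2, 70.7, 23.18, 0.2054, 0.0398, 0.0685]
[ 0.0273 -0.0534  0.0002]
```

move_arm(
  commands=[
    [-2,9,3,0.02,-0.05,0.005,116],
    [-4,18,6,0.045,-0.05,0.015,130],
    [-6,27,9,0.07,-0.035,0.023,150],
    [-9,36,12,0.1,-0.02,0.033,172],
    [-11,45,15,0.13,-0.005,0.043,172],
    [-13,54,18,0.16,0.012,0.053,172],
    [-15,62,20,0.185,0.027,0.061,172],
    [-17.2,70.7,23.18,0.2054,0.0398,0.0685,172],
    [-17.2,70.7,23.18,0.2054,0.0398,0.0685,172],
    [-17.2,70.7,23.18,0.2054,0.0398,0.0685,172],
  ],
)

```text
clock: 29.58
eef_pos: [0.5231, -0.2192, 0.2962]
tool_rot: [-0.148, 0.693, -0.691, 0.144]
contact_force: [0.0, 0.7, 0.2]
gripper_width: 0.0303
```

```bash
python3 - <<'E'
from plan import *
st()
p,q=lev(24,.225);print(p);rel(p,q)
r=cam("top")
cv2.imwrite("pics/t20.png",cv2.resize(r["image"][200:285,310:400],None,fx=7,fy=7,interpolation=cv2.INTER_CUBIC)[:,:,::-1])
r=cam("side")
cv2.imwrite("pics/s20.png",cv2.resize(r["image"][110:230,260:380],None,fx=5,fy=5,interpolation=cv2.INTER_CUBIC)[:,:,::-1])
E
```

```text
t 29.57 p [ 0.5231 -0.2192  0.2962] F [0.  0.7 0.2] w 0.0303 q [-0.61  0.1   1.5  -0.    1.55  0.55]
[ 0.52559862 -0.2177134   0.225     ]
[0.2, -0.16, 0.32, -0.0033, 0.0712, -0.0001]
```

View pics/t20.png

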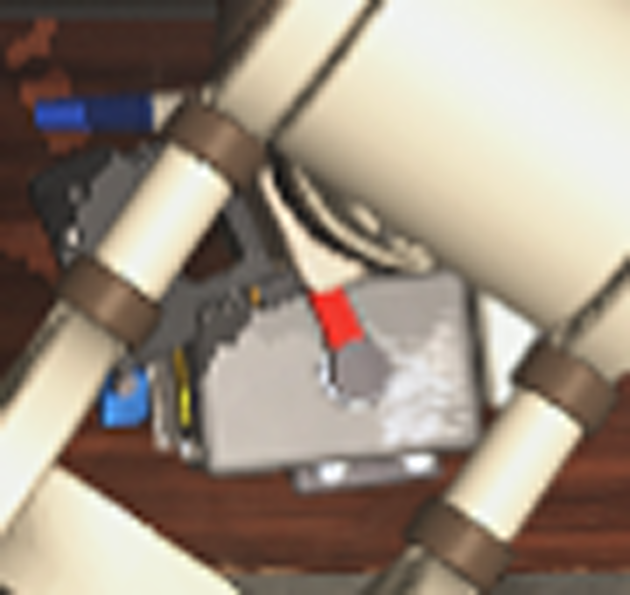

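View pics/s20.png

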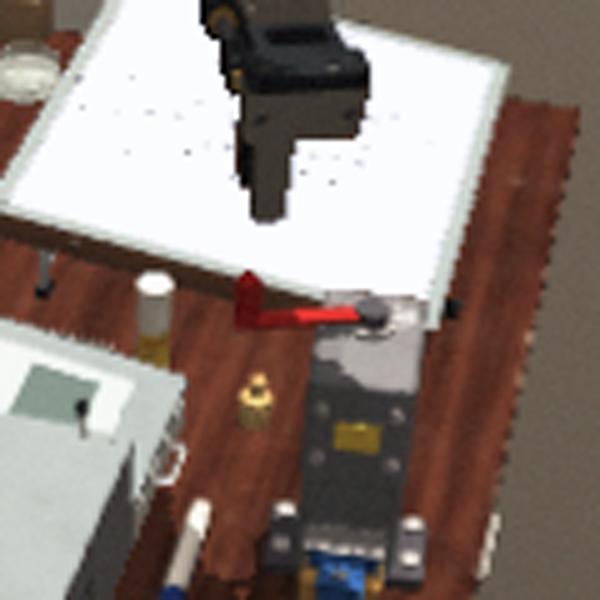

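move_arm(
  commands=[
    [0.2,0,0.3,-0.0033,0.01,0,172],
    [0.2,0,0.3,-0.0033,0.03,0,172],
    [0.2,0,0.3,-0.0033,0.04,0,172],
    [0.2,0,0.3,-0.0033,0.046,0,172],
    [0.2,0,0.3,-0.0033,0.052,0,172],
    [0.2,0,0.3,-0.0033,0.058,0,172],
  ],
)

```text
clock: 30.42
eef_pos: [0.5269, -0.2178, 0.2396]
tool_rot: [0.145, -0.691, 0.693, -0.147]
contact_force: [-0.7, -0.3, 0.9]
gripper_width: 0.03
```

move_arm(
  commands=[
    [0,0,0,0,0.006,0,172],
    [0,0,0,0,0.011,0,172],
    [0,0,0,0,0.011,0,172],
  ],
)

```text
clock: 30.8
eef_pos: [0.5264, -0.2175, 0.2279]
tool_rot: [0.146, -0.692, 0.692, -0.146]
contact_force: [0.6, -0.2, 0.5]
gripper_width: 0.0295
```

```bash
python3 - <<'E'
from plan import *
st()
for th in (24,45,66,87,101,106):
  p,q=lev(th,.226);print(th,p.round(4));rel(p,q)
r=cam("side")
cv2.imwrite("pics/s21.png",cv2.resize(r["image"][110:230,260:380],None,fx=5,fy=5,interpolation=cv2.INTER_CUBIC)[:,:,::-1])
E
```

```text
t 30.8 p [ 0.5264 -0.2175  0.2279] F [ 0.6 -0.2  0.5] w 0.0295 q [-0.6   0.13  1.6   0.    1.41  0.55]
24 [ 0.5256 -0.2177  0.226 ]
[-0.04, -0.18, -0.04, 0.0008, 0.0019, -0.0002]
45 [ 0.5101 -0.1951  0.226 ]
[-0.05, -21.18, -0.03, 0.0059, 0.0019, -0.0271]
66 [ 0.4875 -0.1796  0.226 ]
[-0.05, -42.18, -0.02, 0.0203, 0.0019, -0.0504]
87 [ 0.4608 -0.1732  0.226 ]
[-0.06, -63.18, -0.01, 0.0421, 0.0018, -0.0671]
101 [ 0.4426 -0.1745  0.226 ]
[-0.06, -77.18, -0.01, 0.0593, 0.0018, -0.0733]
106 [ 0.4362 -0.176   0.226 ]
[-0.06, -82.18, -0.0, 0.0658, 0.0018, -0.0745]
```

View pics/s21.png

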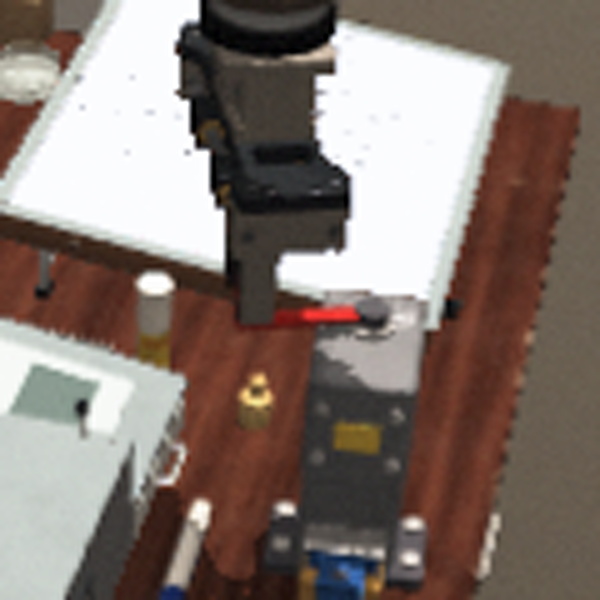

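move_arm(
  commands=[
    [0,-7,0,0.0012,0.001,-0.0094,172],
    [0,-14,0,0.003,0.001,-0.0184,172],
    [0,-21,0,0.0059,0.001,-0.0271,172],
    [0,-28,0,0.0095,0.001,-0.0355,172],
    [0,-35,0,0.0142,0.001,-0.0433,172],
    [0,-42,0,0.0203,0.001,-0.0504,172],
    [0,-49,0,0.0267,0.001,-0.057,172],
    [0,-56,0,0.0339,0.001,-0.0626,172],
    [0,-63,0,0.0421,0.001,-0.0671,172],
    [0,-63,0,0.0421,0.001,-0.0671,172],
  ],
)

```text
clock: 32.1
eef_pos: [0.461, -0.1734, 0.2278]
tool_rot: [0.485, -0.513, 0.515, -0.486]
contact_force: [0.9, 0.9, 0.8]
gripper_width: 0.0299
```

```bash
python3 - <<'E'
from plan import *
st()
for th in (94,98,101,104):
  p,q=lev(th,.226);print(th,p.round(4));rel(p,q)
r=cam("side")
cv2.imwrite("pics/s22.png",cv2.resize(r["image"][110:230,260:380],None,fx=5,fy=5,interpolation=cv2.INTER_CUBIC)[:,:,::-1])
E
```

```text
t 32.1 p [ 0.461  -0.1734  0.2278] F [0.9 0.9 0.8] w 0.0299 q [-0.61 -0.07  1.81  0.    1.4  -0.55]
94 [ 0.4517 -0.1733  0.226 ]
[-0.14, -7.26, 0.08, 0.0004, 0.0017, -0.0094]
98 [ 0.4464 -0.1738  0.226 ]
[-0.14, -11.26, 0.09, 0.0013, 0.0017, -0.0146]
101 [ 0.4426 -0.1745  0.226 ]
[-0.13, -14.26, 0.09, 0.0021, 0.0017, -0.0184]
104 [ 0.4387 -0.1753  0.226 ]
[-0.13, -17.26, 0.1, 0.0032, 0.0017, -0.0222]
```

View pics/s22.png

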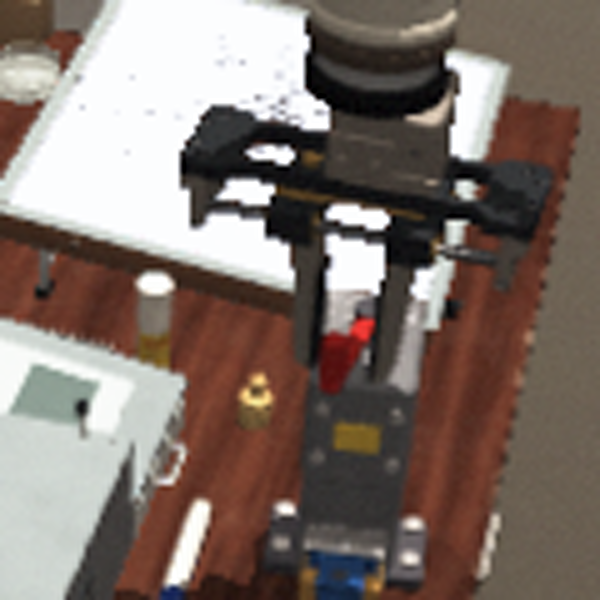

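move_arm(
  commands=[
    [0,-5,0,0.0002,0.001,-0.006,172],
    [0,-8,0,0.0006,0.001,-0.0105,172],
    [0,-11.2,0,0.0012,0.001,-0.0146,172],
    [0,-11.2,0,0.0012,0.001,-0.0146,172],
  ],
)

```text
clock: 32.65
eef_pos: [0.4466, -0.1739, 0.2265]
tool_rot: [-0.533, 0.464, -0.465, 0.533]
contact_force: [-0.3, 0.1, -0.7]
gripper_width: 0.0301
```

move_arm(
  commands=[
    [0,-1.5,0,0.0001,0,-0.0015,172],
    [0,-1.5,0,0.0002,0,-0.0025,172],
    [0,-1.5,0,0.0002,0,-0.0025,172],
  ],
)

```text
clock: 33.02
eef_pos: [0.4441, -0.1742, 0.2264]
tool_rot: [-0.539, 0.456, -0.458, 0.54]
contact_force: [1.2, 0.1, -0.1]
gripper_width: 0.0299
```

move_arm(
  commands=[
    [0,0,0,0.0002,0,-0.001,172],
    [0,0,0,0.0003,0,-0.0016,172],
    [0,0,0,0.0003,0,-0.0016,172],
  ],
)

```text
clock: 33.4
eef_pos: [0.4426, -0.1745, 0.2262]
tool_rot: [-0.539, 0.456, -0.457, 0.54]
contact_force: [2.6, 0.7, -0.1]
gripper_width: 0.0302
```

move_arm(
  commands=[
    [0,0,0,0.0002,0,-0.001,172],
    [0,0,0,0.0003,0,-0.0016,172],
    [0,0,0,0.0003,0,-0.0016,172],
  ],
)

```text
clock: 33.78
eef_pos: [0.4423, -0.1746, 0.2263]
tool_rot: [-0.538, 0.455, -0.458, 0.541]
contact_force: [7.5, 3.3, -2.9]
gripper_width: 0.0301
```

```bash
python3 - <<'E'
from plan import *
st()
r=cam("top")
cv2.imwrite("pics/t23.png",cv2.resize(r["image"][200:285,310:400],None,fx=7,fy=7,interpolation=cv2.INTER_CUBIC)[:,:,::-1])
r=cam("side")
cv2.imwrite("pics/s23.png",cv2.resize(r["image"][140:200,290:360],None,fx=10,fy=10,interpolation=cv2.INTER_CUBIC)[:,:,::-1])
E
```

```text
t 33.77 p [ 0.4423 -0.1746  0.2263] F [ 7.5  3.3 -2.9] w 0.0301 q [-0.63 -0.12  1.85  0.    1.4  -0.8 ]
```

View pics/t23.png

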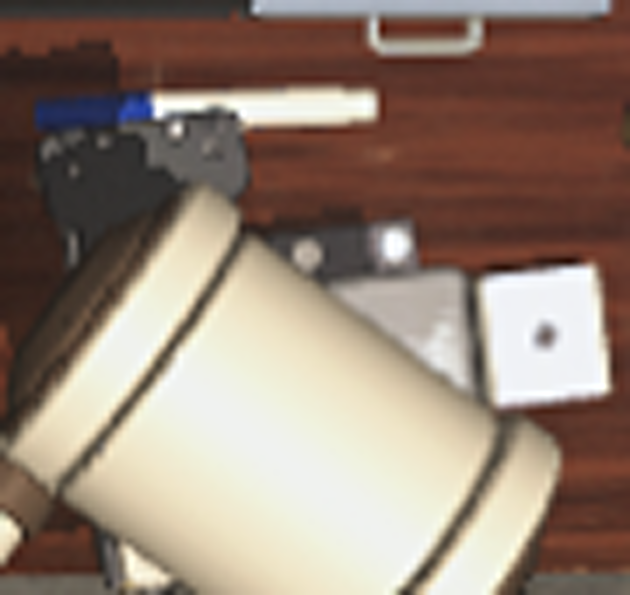

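View pics/s23.png

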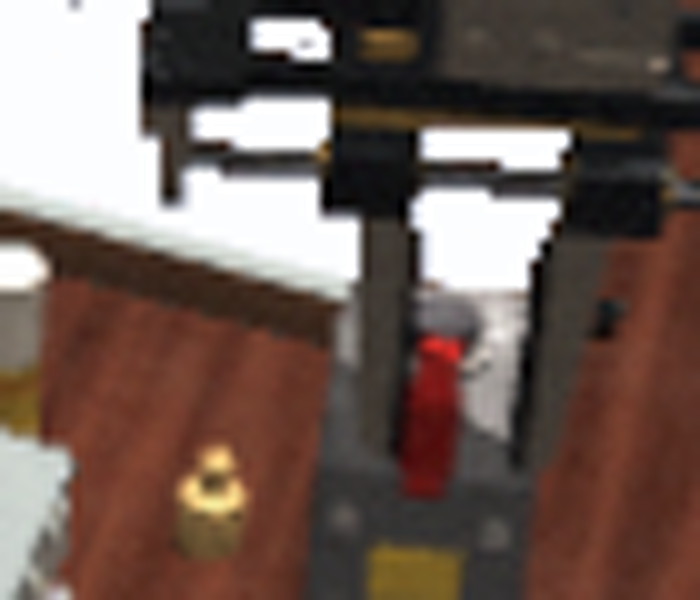

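move_arm(
  commands=[
    [0,0,0,0,0,0.005,172],
    [0,0,0,0,0,0.008,172],
    [0,0,0,0,-0.02,0.008,172],
    [0,0,0,0,-0.06,0.008,172],
    [0,0,0,0,-0.1,0.008,172],
    [0,0,0,-0.05,-0.11,-0.03,172],
    [0,0,0,-0.1,-0.11,-0.06,172],
    [0,0,0,-0.15,-0.11,-0.09,172],
    [0,0,0,-0.2,-0.11,-0.12,172],
    [0,0,0,-0.2,-0.11,-0.12,172],
  ],
)

```text
clock: 35.12
eef_pos: [0.2882, 0.0035, 0.3368]
tool_rot: [-0.54, 0.454, -0.458, 0.541]
contact_force: [0.8, 0.2, 0.5]
gripper_width: 0.0298
```

```bash
python3 - <<'E'
from plan import *
st()
r=cam("top")
cv2.imwrite("pics/t24.png",cv2.resize(r["image"][215:285,310:400],None,fx=8,fy=8,interpolation=cv2.INTER_CUBIC)[:,:,::-1])
for d in manip.pinpoint("lever_knob","top"):
  p=w(r["T"],d["centre"]);print(d["score"],p.round(4),np.degrees(np.arctan2(*(p[:2]-AX)[::-1])))
cv2.imwrite("pics/t24b.png",r["image"][:,:,::-1])
r=cam("side")
cv2.imwrite("pics/s24.png",cv2.resize(r["image"][150:270,270:380],None,fx=5,fy=5,interpolation=cv2.INTER_CUBIC)[:,:,::-1])
E
```

```text
t 35.12 p [0.2882 0.0035 0.3368] F [0.8 0.2 0.5] w 0.0298 q [-0.42 -0.73  2.07 -0.    1.8  -0.59]
0.72 [ 0.4473 -0.1711  0.2298] 97.11015761411316
0.38 [ 0.453  -0.2155  0.003 ] 96.72430982157745
```

View pics/t24.png

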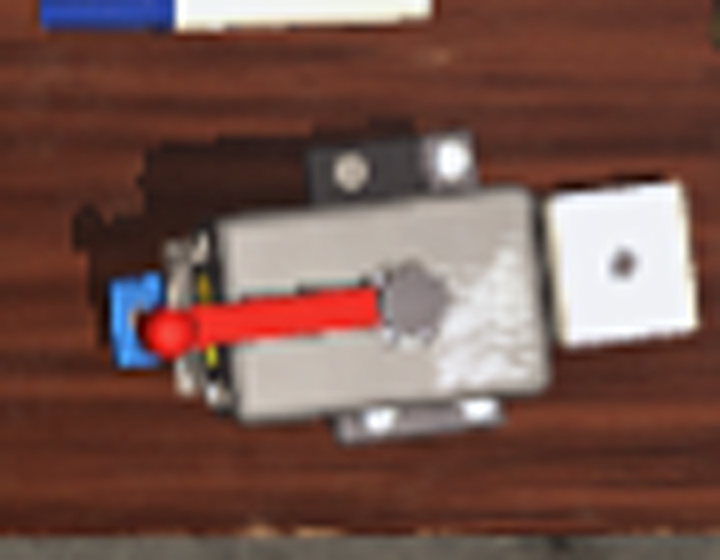

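View pics/s24.png

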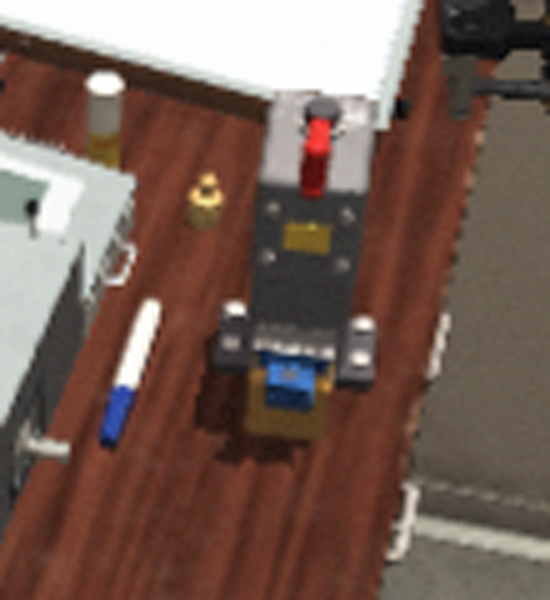

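View pics/t24b.png

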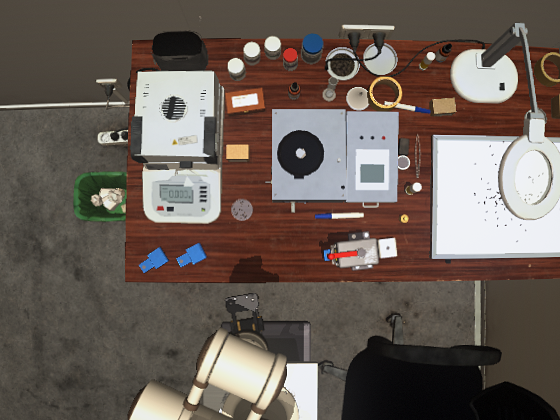

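```bash
python3 - <<'E'
from plan import *
a=np.radians(YAW)
def pp(x,y,z):return [O[0]+np.cos(a)*x-np.sin(a)*y,O[1]+np.sin(a)*x+np.cos(a)*y,z]
P=[pp(-.047,y,z) for y in(-.014,.014) for z in(.046,.056,.066)]
Q=[pp(-.021,y,.0) for y in(-.025,.025)]
for n,b in(("side",(300,205,360,255)),("top",(315,235,365,280))):
    r=cam(n);x0,y0,x1,y1=b;k=12
    im=cv2.resize(r["image"][y0:y1,x0:x1],None,fx=k,fy=k,interpolation=cv2.INTER_CUBIC)[:,:,::-1].copy()
    for u,v in proj(r,P+Q): cv2.circle(im,(int((u-x0+.5)*k),int((v-y0+.5)*k)),3,(0,255,0),-1)
    cv2.imwrite(f"pics/{n}25.png",im)
E
```

```text
(no output)
```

View pics/side25.png

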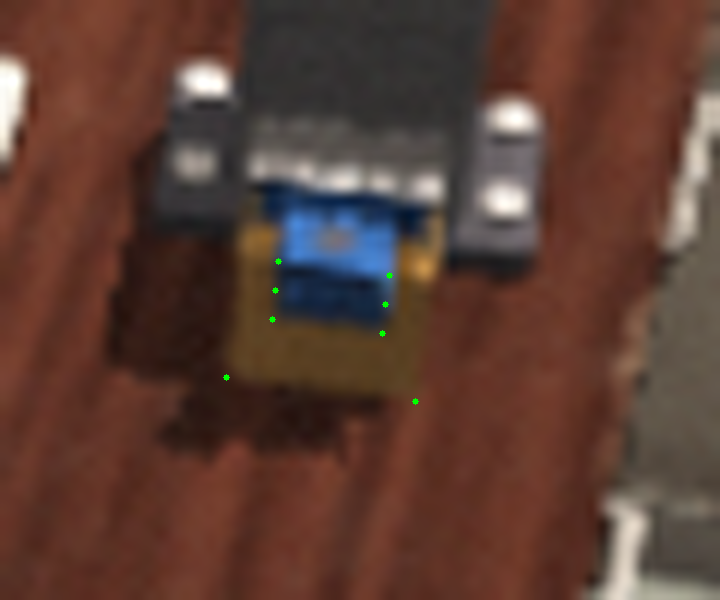

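View pics/top25.png

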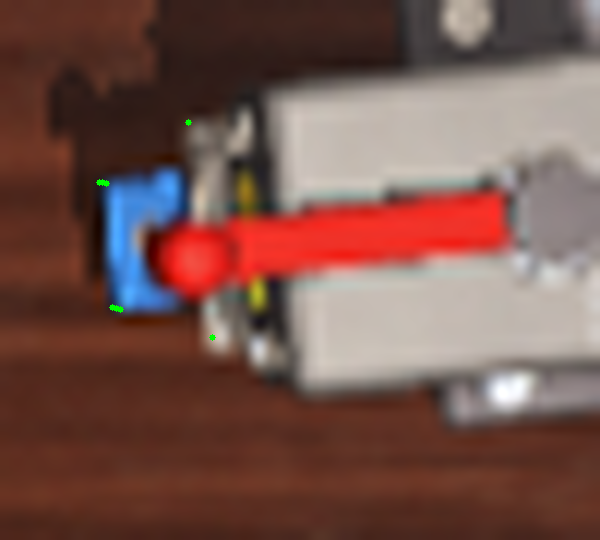

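```bash
python3 -c "
from workcell import manip
print(manip.job_done(), manip.get_state()['clock'])"
```

```text
the job is handed in; nothing more can be done
the job is handed in; nothing more can be done
```

The press is packed and locked, and I handed the job in at about 35 s of the 72 s allowed. The brass (high) block stood under the pad, leaving room for two plates. I slid in plates d and then c, and swung the red lever round to its stop.

- **Plates:** each was pushed in until it met the column, at 10–15 N on the wrist. The last overlay on both cameras shows the two tabs stacked, their ends level with each other and within about 1–2 mm of where seated plates should end. I did not try a third plate; that none fits follows from the 22 mm gap and two 10 mm plates.
- **Lever:** pushing it further met about 8 N of resistance. The knob network then put it at 97° in the world frame, against 96° expected for locked.
- **One failure on the way:** on its first try plate c slipped out of the grip in front of the press and landed flat on the desk. Its nose probably caught the end of plate d's tab. I picked it up again lower and with more grip force, came in higher over the first tab, and it then went in with no resistance.
- **Disagreement:** the two cameras differed by 3–5 mm along the robot's y, so I set the final depth by contact force rather than by pictures.
- **Rest of the scene:** plates a and b are still on the desk, and the things standing around look unmoved in the last top picture. The arm is clear of everything.

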